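Pour the sorted rivets into the cold chest and check its seal

ROBOT

A 6-joint arm with a two-finger parallel gripper is mounted at the origin on the work surface. World frame = base frame: x ahead of the robot, y to its left, z up, the work surface at z = 0. Lengths are in mm, angles in rad, forces in N, time in s.
With the tool pointing down it reaches from about 350 to 975 mm from the base axis. Payload 7.1 kg.
Tool frame: the origin (TCP) lies on the mounting face of the last link; the fingertips stand 182 mm ahead of it and the grasp point (between the pads) lies 163 mm ahead of it (ctrl.tcp_to_tips is the distance from the TCP to the fingertips, in mm); z points along the fingers, y is the direction in which the jaws open and shut (so a half turn about z gives the same grasp; the last joint's range is limited). The gripper opens to 88 mm and grips with 3 to 60 N. Pads are 20 mm wide; open, the fingers measure 115 mm over their backs; the gripper's body (75 mm by 178 mm) begins 61 mm behind the grasp point.
Start: joints at [-1.296, 0.423, 1.63, -0, 1.089, -0.019], TCP at [181.013, -598.198, 404.675] pointing down, gripper open.
Joint ranges: [-3, 3], [-0.9, 2.11], [0.09, 2.58], [-1.31, 4.45], [0.11, 2.69], [-2.54, 2.54]. Speed limits (rad/s): [2.39, 2.39, 3.01, 3.14, 3.14, 3.14].

INTERFACE

Orientations are given as a rotation vector (axis times angle).
In Python, from workcell import ctrl gives the robot as it stands. The module is installed in compiled form; this text tells all that it offers.
- The arm moves only by the tool send_rows, never from a script. Its argument "commands" is a list of rows, each an object with "translation": the shift along the world's x, y, z normalised to -1 to 1, where 1 is 0.1 m, a list of three; "twist": the turn, a rotation vector about the world's x, y, z normalised to -1 to 1, where 1 is 0.5 rad, a list of three. A call has exactly 10 rows; each row is the pose to reach, as a shift and turn from the pose commanded when the call began; what a row does not reach only later rows make up. A row lasts 1/10 s, in which the tool goes at most 50 mm and 8.59 degrees, less where a joint would pass 70% of its speed; a pose out of reach is approached as far as the arm can. A call with a number of a shift or a turn outside -1 to 1 is refused whole. A call with a gripper value outside its range is refused whole. "grip" is the closure, from -1 (fully open) to 1 (shut), set as the call begins (left out, the last holds). The fingers move at their own pace and stop on an object; the grip force is fixed at half the most. Time passes only in rows, so rows that repeat a pose let the fingers close, or fill a call up. It gives the time, the measured TCP pose, the force and the opening at its end, in the units of the state.
- ctrl.get_obs(): the state, without advancing time (a new reading comes with each control period).
- ctrl.get_image(name): name is "scene" or "side" or "wrist"; returns a dict with "img" (384x512x3 uint8, red, green, blue), "intrinsics" (3x3 intrinsics, pixels), "dist" ([k1, k2, p1, p2, k3] as OpenCV has them; the pictures are not rectified), "cam_to_world" (4x4, takes a point from camera to world coordinates). Camera axes: x right, y down, z forward; pixel columns grow to the right and rows downward; lengths in mm; the calibration is good to about 2 mm. A picture is of the moment at which its call begins. There is no depth.
- ctrl.close_job(): hands the job in, once; it reports no verdict.
The state is a dict: "t": time; "qpos": joint angles; "qvel": joint speeds; "joint_torque": joint torques, N m; "ee_pos": TCP position; "orientation": TCP orientation; "ft_force": force on the tool from outside, world axes, zero at the start; "moment": the same for the moment, N m; "width": finger opening in mm.
Only numpy, scipy, OpenCV 4.12 (cv2) and the standard library are available. Lean on these libraries where they do the work, as an engineer would, in place of code of your own. Each camera call takes 0.05 s, during which the arm holds its last target. There are 200 camera calls.

TASK

Pick the copper rivets out of the sorting pan and drop them in the red can, then tip the pan by its handle to 45 degrees until all the aluminium rivets have slid into the chest, and bring it back level. Lower the chest lid shut, take the leak probe from its rest and run its tip slowly (2 to 3 cm a second), within a centimetre of the joint, along the whole right-hand side (as the robot sees it) between lid and chest from front to back, then lay the probe back in its rest. No copper rivet may get into the chest, the can stays standing on the slab, and the other tools on the slab are left alone.

Things in the scene. Friction and masses are not known exactly. Their poses are not given: they have to be found in the camera images.
- chest: grey steel rivet chest, fixed, 200 (x) x 180 (y) x 85 mm to the rim, walls and floor 8 mm, black gasket on the rim. Origin: centre of its underside, slab level; local x from its front (robot side) to its hinged back, y to its left, where the sorting pan stands on the same fixture, z up. In the chest = inside this box below the rim
- lid (a joint): chest lid angle (rad): 0 closed, grows as it opens, starts at 1.40 to 1.55, stop at 1.6. Hinge axis parallel to chest y through chest point (100, 0, 89) mm. A friction stay (0.75 N m) holds the 0.45 kg lid at any angle, so it must be brought down all the way (1 to 6 N at the bar). Lid 200 x 180 x 14 mm
- lid_bar (a point): middle of the lid's handle: round steel bar, 12 mm thick, 90 mm free, parallel to chest y, on two arms 42 mm beyond the lid's free edge, 242 mm from the hinge and 7 mm above the plane of the lid's underside. Can be pinched from above; turns between the fingers
- pan (a joint): pan tilt (rad): 0 level (on its post), grows as the handle end rises and the open lip dips over the chest; 0.785 = 45 degrees, where pointers meet the red marks on the white discs; stop 1.05. Pivot axis parallel to chest x through chest point (0, 122, 85) mm; stiff (0.9 N m), stays where left; about 6 N at the bar to lift, must be brought down again. Rivets start to slide at 25 to 36 degrees
- pan_bar (a point): middle of the pan's handle: round red bar, 12 mm thick, 90 mm free, parallel to chest x, 42 mm beyond the pan's left end wall; pinch from above, turns between the fingers. Dark steel pan, level: chest x -92 to 92, y 92 to 342 mm, floor 130 mm above the slab, 3 mm walls 24 mm high on three sides, open lip towards the chest; bar 262 mm (y) and 57 mm (z) from the pivot axis
- can: red reject can, loose, open cup 70 mm high, 90 mm across the rim, wall 4 mm; origin: centre of its underside; starts empty on the slab to the left
- rest: fixed rest of the leak probe: black base with two grey U-shaped posts 74 mm apart along its x, each 8 mm thick along x, saddles 62 mm and cheeks 76 mm above the slab, 31 mm between the cheeks. Origin: centre of its underside, at slab level; x points along the resting probe towards its wand
- probe: leak probe, 0.16 kg: orange box handle 100 (x) x 24 (y) x 22 mm (z), a thin 8 mm steel wand runs 30 mm forward from its +x end and then 50 mm straight down. Origin: centre of the handle, which starts 73 mm above the slab in the rest, lying level along the rest's x; take it by the 24 mm width between the posts
- probe_tip (a point): tip of the wand, in the probe's frame (80, 0, -54) mm
- seam_front (a point): front end of the stretch of joint to be checked between lid and chest, on the chest's right side: chest frame (-80, -90, 87) mm, on the outer face, at the height of the black gasket; the stretch is straight from seam_front to seam_back (160 mm)
- seam_back (a point): back end of the stretch of joint to be checked between lid and chest, on the chest's right side: chest frame (80, -90, 87) mm, on the outer face, at the height of the black gasket; the stretch is straight from seam_front to seam_back (160 mm)
- rivet0: aluminium (silver) rivet, 12 g: shank 10 mm thick, 32 mm long, head 19 mm across, 6 mm thick; starts lying in the pan, may be absent. Origin: middle of the shank's axis (about 7 mm above what it lies on); local x runs along the shank away from the head
- rivet1: aluminium (silver) rivet, 12 g: shank 10 mm thick, 32 mm long, head 19 mm across, 6 mm thick; starts lying in the pan, may be absent. Origin: middle of the shank's axis (about 7 mm above what it lies on); local x runs along the shank away from the head
- rivet2: aluminium (silver) rivet, 12 g: shank 10 mm thick, 32 mm long, head 19 mm across, 6 mm thick; starts lying in the pan, may be absent. Origin: middle of the shank's axis (about 7 mm above what it lies on); local x runs along the shank away from the head
- rivet3: aluminium (silver) rivet, 12 g: shank 10 mm thick, 32 mm long, head 19 mm across, 6 mm thick; starts lying in the pan, may be absent. Origin: middle of the shank's axis (about 7 mm above what it lies on); local x runs along the shank away from the head
- rivet4: aluminium (silver) rivet, 12 g: shank 10 mm thick, 32 mm long, head 19 mm across, 6 mm thick; starts lying in the pan, may be absent. Origin: middle of the shank's axis (about 7 mm above what it lies on); local x runs along the shank away from the head
- copper0: copper (reddish) rivet, 37 g: shank 10 mm thick, 32 mm long, head 19 mm across, 6 mm thick; starts lying in the pan, may be absent. Origin: middle of the shank's axis (about 7 mm above what it lies on); local x runs along the shank away from the head
- copper1: copper (reddish) rivet, 37 g: shank 10 mm thick, 32 mm long, head 19 mm across, 6 mm thick; starts lying in the pan, may be absent. Origin: middle of the shank's axis (about 7 mm above what it lies on); local x runs along the shank away from the head
- copper2: copper (reddish) rivet, 37 g: shank 10 mm thick, 32 mm long, head 19 mm across, 6 mm thick; starts lying in the pan, may be absent. Origin: middle of the shank's axis (about 7 mm above what it lies on); local x runs along the shank away from the head
- drift: brass drift punch, 150 mm long, 16 mm thick, loose on the slab, to be left alone; origin: under its middle
- punch: steel centre punch, 120 mm long, 12 mm thick, loose on the slab, to be left alone; origin: under its middle
- offcut: aluminium angle offcut 130 x 38 x 38 mm, loose on the slab, to be left alone; origin: under its middle
- snips: yellow-handled aviation snips, 195 mm long, loose on the slab, to be left alone; origin: under its middle
- rivet_set: dark steel rivet set, 26 mm across, 55 mm high, loose on the slab, to be left alone; origin: under its middle
There are look-alikes about, which are no part of the job. Of the things that look like the probe, the largest one is meant.

How it is judged:
By the outcome, as a careful person would: the job done as asked, in the order asked, and still so for the second after the job is handed in, with the robot touching nothing.
Of rivet0, rivet1, rivet2, rivet3, rivet4 only 3 to 5 are there at a start; the rules pass over those that are not, and their reading is None.
Of copper0, copper1, copper2 only 2 to 3 are there at a start; the rules pass over those that are not, and their reading is None.
At some moment in a run one of can may be knocked a few centimetres aside while the robot is not near it.
Once in a run the grip may slacken for a moment while it holds something.
It also fails if it takes over 200 s, if anything falls off the work surface, if the arm or the gripper's body presses on something with over 40 N, if the wrist force passes 120 N, or if a joint passes its speed limit or range.

## Working session

There is one attempt and no reset: what is moved stays moved. The work goes in short steps, Python scripts to look and compute and a tool call to move; the robot and the scene stay as the last step left them, time stands still between calls to the robot, and variables do not carry over. Pictures are saved under pics/ and viewed, about 12 in all and at most 16, crops included, and the job is handed in when it is done.

Besides the shell and the picture viewer there is one more tool, called after "Emit:" as a command line: name --argument value ..., lists and objects as JSON in quotes. send_rows: Moves the arm, as the interface text tells. Its arguments: {"type":"object","properties":{"commands":{"type":"array","items":{"type":"object","properties":{"translation":{"type":"array","items":{"type":"number"}},"twist":{"type":"array","items":{"type":"number"}}}}},"grip":{"type":"number"}},"required":["commands"]}

```bash
mkdir -p pics
cat > h.py <<'E'
import numpy as np, cv2
from workcell import ctrl
from scipy.spatial.transform import Rotation as R
def snap(name,fn):
    d=ctrl.get_image(name); cv2.imwrite(f'pics/{fn}.png',d['img'][:,:,::-1]); np.savez(f'pics/{fn}.npz',K=d['intrinsics'],D=d['dist'],T=d['cam_to_world']); return d
def load(fn):
    z=np.load(f'pics/{fn}.npz'); return {'img':cv2.imread(f'pics/{fn}.png')[:,:,::-1],'intrinsics':z['K'],'dist':z['D'],'cam_to_world':z['T']}
def ray(d,uv):
    p=cv2.undistortPoints(np.array(uv,float).reshape(-1,1,2),np.array(d['intrinsics']),np.array(d['dist'])).reshape(-1,2)
    T=np.array(d['cam_to_world']); v=np.c_[p,np.ones(len(p))]@T[:3,:3].T
    return T[:3,3],v
def plane(d,uv,z):
    o,v=ray(d,uv); return o+v*((z-o[2])/v[:,2])[:,None]
def proj(d,P):
    T=np.linalg.inv(np.array(d['cam_to_world'])); r,_=cv2.Rodrigues(T[:3,:3])
    return cv2.projectPoints(np.array(P,float).reshape(-1,1,3),r,T[:3,3],np.array(d['intrinsics']),np.array(d['dist']))[0].reshape(-1,2)
def tri(ds,uvs):
    A=np.zeros((3,3));b=np.zeros(3)
    for d,uv in zip(ds,uvs):
        o,v=ray(d,[uv]); v=v[0]/np.linalg.norm(v[0]); M=np.eye(3)-np.outer(v,v); A+=M;b+=M@o
    return np.linalg.solve(A,b)
E
python3 - <<'E'
from h import *
np.set_printoptions(precision=3,suppress=True)
for n in ['scene','side','wrist']:
    d=snap(n,n+'0'); print(n,np.array(d['cam_to_world']),d['intrinsics'][0][0],d['dist'])
a=[cv2.imread(f'pics/{n}0.png') for n in ['scene','side']]
cv2.imwrite('pics/w0b.png',cv2.resize(cv2.imread('pics/wrist0.png'),(400,300)))
for n,i in zip(['scene','side'],a): cv2.imwrite(f'pics/{n}0b.png',cv2.resize(i,(800,600)))
o=ctrl.get_obs();print(o)
E
```

```text
scene [[   0.582    0.558   -0.591 1113.404]
 [   0.813   -0.397    0.426 -403.068]
 [   0.003   -0.729   -0.685  782.698]
 [   0.       0.       0.       1.   ]] 350.9142543061681 [-0.031  0.     0.     0.     0.   ]
side [[  -0.699   -0.441    0.563 -100.968]
 [  -0.715    0.45    -0.535  623.056]
 [  -0.018   -0.777   -0.63   833.746]
 [   0.       0.       0.       1.   ]] 407.7465795101572 [0.047 0.    0.    0.    0.   ]
wrist [[   0.29    -0.912   -0.291  261.779]
 [  -0.957   -0.276   -0.087 -574.586]
 [  -0.001    0.304   -0.953  384.589]
 [   0.       0.       0.       1.   ]] 284.25993430612294 [-0.049  0.     0.     0.     0.   ]
{'t': 0.15, 'qpos': array([-1.296,  0.424,  1.63 , -0.   ,  1.089, -0.019]), 'qvel': array([-0.   , -0.003, -0.003,  0.   , -0.   , -0.   ]), 'joint_torque': array([ -0.   , -54.498, -27.392,   0.064,   0.02 ,  -0.   ]), 'ee_pos': array([ 180.98 , -598.014,  404.092]), 'orientation': array([-3.107, -0.46 ,  0.   ]), 'ft_force': array([ 0.046, -0.609, -0.694]), 'moment': array([-0.031,  0.068, -0.117]), 'width': 87.76207929935202}
```

View pics/scene0b.png

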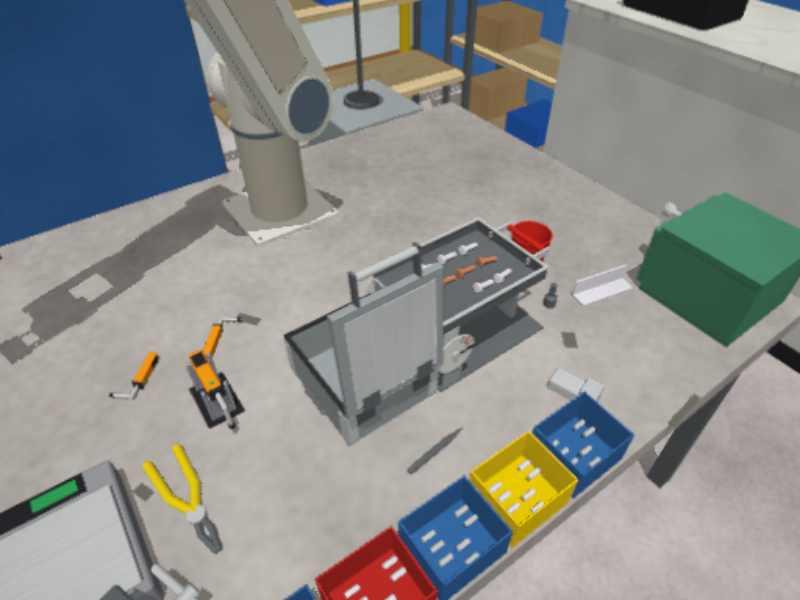

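View pics/side0b.png

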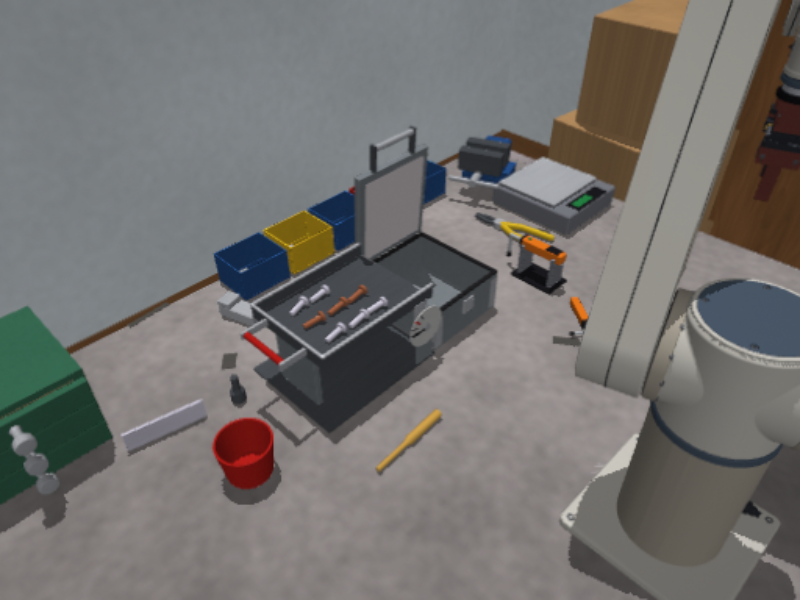

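Run:
```python
from h import *
np.set_printoptions(precision=1,suppress=True)
s=load('scene0');e=load('side0');k=1.5625
S=lambda u,v:np.array([u/k,v/k])
P={'chestFR':((286,336),(496,270),89),'panFL':((479,220),(323,354),154),'panBL':((546,267),(253,303),154)}
for n,(a,b,z) in P.items():
    print(n,'tri',tri([s,e],[S(*a),S(*b)]),'sc',plane(s,[S(*a)],z)[0],'sd',plane(e,[S(*b)],z)[0])
print('chestBR scene',plane(s,[S(349,440)],87))
# masks
for nm,d in (('sc',s),('sd',e)):
    hsv=cv2.cvtColor(np.ascontiguousarray(d['img']),cv2.COLOR_RGB2HSV)
    for c,lo,hi,zz in (('copper',(4,90,90),(13,215,255),137),('orange',(8,216,120),(18,255,255),73),('red',(0,200,80),(4,255,255),70),('white',(0,0,170),(179,60,255),137)):
        m=cv2.inRange(hsv,lo,hi)
        nn,l,st,ce=cv2.connectedComponentsWithStats(m)
        for i in range(1,nn):
            if st[i,4]>14 :
                p=plane(d,[ce[i]],zz)[0]
                if c=='white' and not(450<p[0]<800 and -50<p[1]<400): continue
                ys,xs=np.where(l==i);pts=plane(d,np.c_[xs,ys],zz)[:,:2]; w,v=np.linalg.eigh(np.cov(pts.T))
                print(nm,c,st[i],ce[i]*k,p, 'ang',np.degrees(np.arctan2(v[1,1],v[0,1])),'len',np.sqrt(w)*3.46)
```

```text
chestFR tri [ 473.  -205.7   87.9] sc [ 476.5 -204.4   89. ] sd [ 471.3 -207.5   89. ]
panFL tri [476.6 219.1 155.6] sc [476.4 222.9 154. ] sd [476.2 216.4 154. ]
panBL tri [653.6 222.8 155.7] sc [653.2 226.5 154. ] sd [653.7 220.7 154. ]
chestBR scene [[ 712.1 -220.9   87. ]]
sc copper [305 164  13   7  51] [484.8 260. ] [561.  165.6 137. ] ang 78.92485478813235 len [18.6 41.6]
sc copper [284 170  20  13  80] [458.5 273.5] [562.2 101.9 137. ] ang 93.31591475520062 len [15.5 71.2]
sc copper [122 230  11   5  15] [198.6 363. ] [ 493.8 -352.   137. ] ang 69.36557280037975 len [13.5 28.4]
sc orange [129 209  13  20 104] [211.7 339.9] [ 395.1 -309.8   73. ] ang 142.23474938376407 len [17.5 65. ]
sc orange [ 86 226  14  19 105] [145.1 367.7] [ 390.4 -423.8   73. ] ang 142.8414908649573 len [15.9 59.4]
sc orange [125 233  16  18 137] [206.9 376. ] [ 466.9 -345.5   73. ] ang -179.10480375135612 len [23.8 56.2]
sc red [325 142  28  21 379] [530.7 235.4] [498.4 360.2  70. ] ang 144.10608440221333 len [75.5 91.8]
sc red [ 203  339   76   45 1902] [376.2 573. ] [ 883.7 -286.8   70. ] ang 55.642
[... 1733 characters left out ...]
 26] [318.8 292.2] [614.9 112.6 137. ] ang 100.18273674973578 len [ 8.6 40.9]
sd white [140 187  12   8  51] [227.6 297. ] [717.7 232.  137. ] ang 107.11473243026956 len [21.3 28.6]
sd white [186 190  10  10  32] [297.6 304.4] [614.9 159.3 137. ] ang 113.70220423429477 len [ 9.5 42.3]
sd white [224 190  23  18  64] [366.4 310.6] [518.9  87.9 137. ] ang 94.94727815899128 len [10.3 89.9]
sd white [148 192  16  11  82] [243.  307.7] [674.3 229.8 137. ] ang 175.2116697527893 len [26.  38.8]
sd white [193 196  61  33  64] [347.2 335.8] [495.1 152.  137. ] ang 84.40768923242713 len [ 37.8 189.9]
sd white [208 207  12  10  32] [334.  331.2] [518.5 159.9 137. ] ang 102.25231437887422 len [ 8.  44.4]
```

Eight rivets: three copper near x≈563, five silver in the rows x≈515 and x≈612. The can is near (480, 370), the chest origin near (570, -119) with yaw about 0.01, and the probe in its rest near (462, -346). Moving above the pan for a close look.

Emit:
send_rows --commands '[{"translation":[0.04,0.08,0],"twist":[0,0,0.03]},{"translation":[0.09,0.17,0.01],"twist":[0,0,0.06]},{"translation":[0.14,0.26,0.01],"twist":[0,0,0.1]},{"translation":[0.19,0.36,0.01],"twist":[0,0,0.13]},{"translation":[0.24,0.45,0.02],"twist":[0,0,0.16]},{"translation":[0.29,0.54,0.02],"twist":[0,0,0.19]},{"translation":[0.34,0.63,0.02],"twist":[0,0,0.22]},{"translation":[0.39,0.72,0.03],"twist":[0,0,0.26]},{"translation":[0.44,0.81,0.03],"twist":[0,0,0.29]},{"translation":[0.48,0.89,0.03],"twist":[0,0,0.32]}]' --grip -1

```text
t: 1.15
ee_pos: [229.4, -508.4, 407.7]
orientation: [3.061, 0.709, 0.0]
ft_force: [-0.2, -0.7, -0.5]
width: 87.8
```

Emit:
send_rows --commands '[{"translation":[0.05,0.09,0],"twist":[0,0,0.03]},{"translation":[0.1,0.18,0.01],"twist":[0,0,0.06]},{"translation":[0.15,0.27,0.01],"twist":[0,0,0.1]},{"translation":[0.2,0.36,0.01],"twist":[0,0,0.13]},{"translation":[0.24,0.45,0.02],"twist":[0,0,0.16]},{"translation":[0.29,0.54,0.02],"twist":[0,0,0.19]},{"translation":[0.34,0.63,0.02],"twist":[0,0,0.22]},{"translation":[0.39,0.72,0.03],"twist":[0,0,0.26]},{"translation":[0.44,0.81,0.03],"twist":[0,0,0.29]},{"translation":[0.48,0.89,0.03],"twist":[0,0,0.32]}]'

```text
t: 2.15
ee_pos: [277.4, -419.4, 410.7]
orientation: [-2.994, -0.951, -0.0]
ft_force: [-0.6, 0.4, 1.0]
width: 87.5
```

Emit:
send_rows --commands '[{"translation":[0.05,0.09,0],"twist":[0,0,0.03]},{"translation":[0.1,0.18,0.01],"twist":[0,0,0.06]},{"translation":[0.15,0.27,0.01],"twist":[0,0,0.1]},{"translation":[0.2,0.36,0.01],"twist":[0,0,0.13]},{"translation":[0.24,0.45,0.02],"twist":[0,0,0.16]},{"translation":[0.29,0.54,0.02],"twist":[0,0,0.19]},{"translation":[0.34,0.63,0.02],"twist":[0,0,0.22]},{"translation":[0.39,0.72,0.03],"twist":[0,0,0.26]},{"translation":[0.44,0.81,0.03],"twist":[0,0,0.29]},{"translation":[0.48,0.89,0.03],"twist":[0,0,0.32]}]'

```text
t: 3.15
ee_pos: [325.4, -330.4, 413.7]
orientation: [2.908, 1.187, 0.0]
ft_force: [0.2, 0.0, 0.1]
width: 88.4
```

Emit:
send_rows --commands '[{"translation":[0.05,0.09,0],"twist":[0,0,0.03]},{"translation":[0.1,0.18,0.01],"twist":[0,0,0.06]},{"translation":[0.15,0.27,0.01],"twist":[0,0,0.1]},{"translation":[0.2,0.36,0.01],"twist":[0,0,0.13]},{"translation":[0.24,0.45,0.02],"twist":[0,0,0.16]},{"translation":[0.29,0.54,0.02],"twist":[0,0,0.19]},{"translation":[0.34,0.63,0.02],"twist":[0,0,0.22]},{"translation":[0.39,0.72,0.03],"twist":[0,0,0.26]},{"translation":[0.44,0.81,0.03],"twist":[0,0,0.29]},{"translation":[0.48,0.89,0.03],"twist":[0,0,0.32]}]'

```text
t: 4.15
ee_pos: [373.5, -241.4, 416.7]
orientation: [2.804, 1.416, 0.0]
ft_force: [0.4, -0.3, -0.8]
width: 88.1
```

Emit:
send_rows --commands '[{"translation":[0.05,0.09,0],"twist":[0,0,0.03]},{"translation":[0.1,0.18,0.01],"twist":[0,0,0.06]},{"translation":[0.15,0.27,0.01],"twist":[0,0,0.1]},{"translation":[0.2,0.36,0.01],"twist":[0,0,0.13]},{"translation":[0.24,0.45,0.02],"twist":[0,0,0.16]},{"translation":[0.29,0.54,0.02],"twist":[0,0,0.19]},{"translation":[0.34,0.63,0.02],"twist":[0,0,0.22]},{"translation":[0.39,0.72,0.03],"twist":[0,0,0.26]},{"translation":[0.44,0.81,0.03],"twist":[0,0,0.29]},{"translation":[0.48,0.89,0.03],"twist":[0,0,0.32]}]'

```text
t: 5.15
ee_pos: [421.5, -152.4, 419.7]
orientation: [2.682, 1.636, 0.0]
ft_force: [-0.1, -0.5, 0.8]
width: 87.6
```

Emit:
send_rows --commands '[{"translation":[0.05,0.09,0],"twist":[0,0,0.03]},{"translation":[0.1,0.18,0.01],"twist":[0,0,0.06]},{"translation":[0.15,0.27,0.01],"twist":[0,0,0.1]},{"translation":[0.2,0.36,0.01],"twist":[0,0,0.13]},{"translation":[0.24,0.45,0.02],"twist":[0,0,0.16]},{"translation":[0.29,0.54,0.02],"twist":[0,0,0.19]},{"translation":[0.34,0.63,0.02],"twist":[0,0,0.22]},{"translation":[0.39,0.72,0.03],"twist":[0,0,0.26]},{"translation":[0.44,0.81,0.03],"twist":[0,0,0.29]},{"translation":[0.48,0.89,0.03],"twist":[0,0,0.32]}]'

```text
t: 6.15
ee_pos: [469.5, -63.4, 422.7]
orientation: [2.543, 1.845, 0.0]
ft_force: [-0.3, -1.6, -0.4]
width: 88.1
```

Emit:
send_rows --commands '[{"translation":[0.05,0.09,0],"twist":[0,0,0.03]},{"translation":[0.1,0.18,0.01],"twist":[0,0,0.06]},{"translation":[0.15,0.27,0.01],"twist":[0,0,0.1]},{"translation":[0.2,0.36,0.01],"twist":[0,0,0.13]},{"translation":[0.24,0.45,0.02],"twist":[0,0,0.16]},{"translation":[0.29,0.54,0.02],"twist":[0,0,0.19]},{"translation":[0.34,0.63,0.02],"twist":[0,0,0.22]},{"translation":[0.39,0.72,0.03],"twist":[0,0,0.26]},{"translation":[0.44,0.81,0.03],"twist":[0,0,0.29]},{"translation":[0.48,0.89,0.03],"twist":[0,0,0.32]}]'

```text
t: 7.15
ee_pos: [517.5, 25.6, 425.7]
orientation: [2.387, 2.042, 0.0]
ft_force: [0.6, 0.2, 0.4]
width: 87.8
```

Emit:
send_rows --commands '[{"translation":[0.05,0.09,0],"twist":[0,0,0.03]},{"translation":[0.1,0.18,0.01],"twist":[0,0,0.06]},{"translation":[0.15,0.27,0.01],"twist":[0,0,0.1]},{"translation":[0.2,0.36,0.01],"twist":[0,0,0.13]},{"translation":[0.24,0.45,0.02],"twist":[0,0,0.16]},{"translation":[0.29,0.54,0.02],"twist":[0,0,0.19]},{"translation":[0.34,0.63,0.02],"twist":[0,0,0.22]},{"translation":[0.39,0.72,0.03],"twist":[0,0,0.26]},{"translation":[0.44,0.81,0.03],"twist":[0,0,0.29]},{"translation":[0.48,0.89,0.03],"twist":[0,0,0.32]}]'

```text
t: 8.15
ee_pos: [565.5, 114.6, 428.7]
orientation: [2.217, 2.226, 0.0]
ft_force: [-0.1, -0.0, 0.3]
width: 88.0
```

```bash
cat > riv.py <<'E'
from h import *
np.set_printoptions(precision=1,suppress=True)
def rivets(d,z=137,copper=True):
    hsv=cv2.cvtColor(np.ascontiguousarray(d['img']),cv2.COLOR_RGB2HSV)
    m=cv2.inRange(hsv,(3,90,70),(16,220,255)) if copper else cv2.inRange(hsv,(0,0,165),(179,50,255))
    n,l,st,ce=cv2.connectedComponentsWithStats(m)
    for i in range(1,n):
        if st[i,4]<60: continue
        ys,xs=np.where(l==i);p=plane(d,np.c_[xs,ys],z)[:,:2];c=p.mean(0);w,v=np.linalg.eigh(np.cov(p.T))
        t=(p-c)@v[:,1];a=np.degrees(np.arctan2(v[1,1],v[0,1]))%180
        print('copper' if copper else 'white',ce[i],'bboxmid',c+v[:,1]*(t.max()+t.min())/2,'mean',c,'ang',a,'len',np.ptp(t),'wid',np.ptp((p-c)@v[:,0]))
E
python3 - <<'E'
from riv import *
d=snap('wrist','wr1'); rivets(d); rivets(d,137,False)
cv2.imwrite('pics/wr1b.png',cv2.resize(cv2.imread('pics/wr1.png'),(800,600)))
E
```

```text
copper [255.2 133.3] bboxmid [565.  167.4] mean [564.8 166.1] ang 82.5341128290416 len 38.84864665745914 wid 17.94328254398786
copper [255.1 185.7] bboxmid [564.7 115.7] mean [564.8 114.2] ang 93.49458706643713 len 40.19366725284031 wid 17.438308792759656
copper [255.9 227.4] bboxmid [565.7  70.1] mean [565.9  68.3] ang 94.2648990536813 len 43.023334720163255 wid 17.385213449683164
copper [168.4 237.7] bboxmid [469.8  52.5] mean [472.2  55.6] ang 51.58596350384897 len 49.839309023892966 wid 9.656624329258094
copper [340.7 232. ] bboxmid [656.3  62. ] mean [656.   63.2] ang 105.2497791107329 len 27.11169419566623 wid 7.362468272626799
copper [360.3 260.4] bboxmid [681.8  28.2] mean [681.5  28.5] ang 145.3394062820489 len 30.650936523084205 wid 15.878436287852008
copper [149.6 267.6] bboxmid [448.5  19.8] mean [447.4  18.3] ang 54.57818122230291 len 27.77749343865645 wid 15.17186915944108
white [315.8  79.7] bboxmid [580.2 222.2] mean [624.1 212.5] ang 167.5422172607827 len 496.5371148528213 wid 295.472866351174
white [233.6  47.2] bboxmid [545.1 241.3] mean [545.5 241.3] ang 1.9770819
[... 887 characters left out ...]
4.89931388153386 len 40.36889448571932 wid 17.984821525089956
white [304.4 200.2] bboxmid [615.3  99.1] mean [615.1  99.1] ang 2.9091996088431245 len 17.3773002976286 wid 6.517150269573279
white [211.4 225.2] bboxmid [519.1  70.4] mean [519.1  70.7] ang 83.49007382281752 len 35.01989050830329 wid 9.632410723730981
white [210.  243.9] bboxmid [516.6  48.6] mean [516.5  48.6] ang 179.52937875383412 len 17.360329552918664 wid 7.43396431546978
white [173.5 292. ] bboxmid [471.7 -12.3] mean [471.4 -14. ] ang 77.015478962089 len 19.284906741007187 wid 9.077589513340353
white [168.2 350.6] bboxmid [ 456.2 -103. ] mean [ 455.7 -104.2] ang 68.86242075818159 len 91.16033098078668 wid 69.30072090332696
```

View pics/wr1b.png

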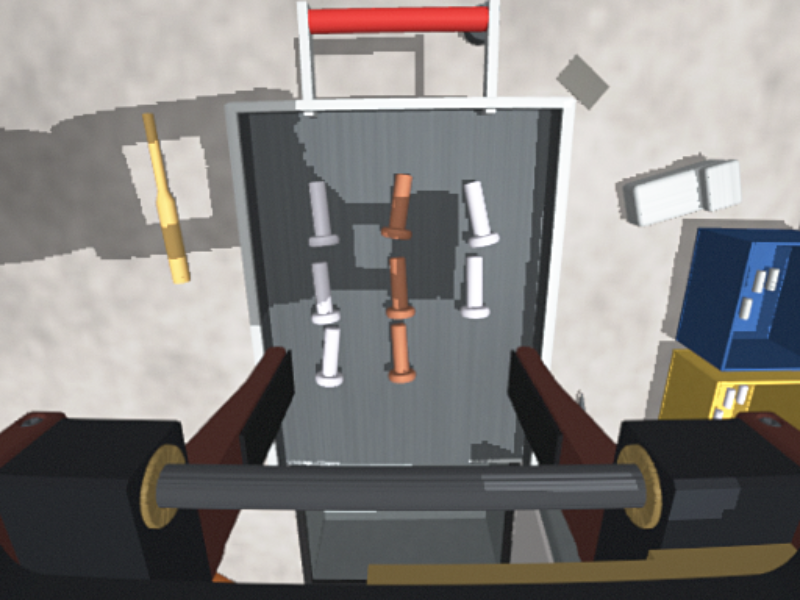

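Wrist view: copper shanks at about (400,205), (400,285), (400,350), i.e. world (565,169), (565,119), (565,73), heads toward -y, with silver columns 49 mm either side. Taking the first.

Emit:
send_rows --commands '[{"translation":[0,0.1,-0.06],"twist":[0,0,-0.05]},{"translation":[0,0.2,-0.12],"twist":[0,0,-0.1]},{"translation":[0,0.3,-0.2],"twist":[0,0,-0.15]},{"translation":[0,0.4,-0.3],"twist":[0,0,-0.2]},{"translation":[0,0.47,-0.4],"twist":[0,0,-0.26]},{"translation":[0,0.54,-0.5],"twist":[0,0,-0.26]},{"translation":[0,0.54,-0.55],"twist":[0,0,-0.26]},{"translation":[0,0.54,-0.6],"twist":[0,0,-0.26]},{"translation":[0,0.54,-0.65],"twist":[0,0,-0.26]},{"translation":[0,0.54,-0.7],"twist":[0,0,-0.26]}]' --grip 0.22

```text
t: 9.2
ee_pos: [565.1, 167.5, 358.5]
orientation: [2.358, 2.076, 0.0]
ft_force: [-0.0, -0.6, 0.1]
width: 34.4
```

Run:
```python
from h import *
np.set_printoptions(precision=1,suppress=True)
s=load('scene0');e=load('side0');k=1.5625
print(plane(e,[np.array([244,442])/k],70),plane(s,[np.array([530,233])/k],70))
for d,lim in ((s,(300,130,380,175)),(e,(120,250,190,330))):
    hsv=cv2.cvtColor(np.ascontiguousarray(d['img']),cv2.COLOR_RGB2HSV)
    m=cv2.inRange(hsv,(0,150,60),(6,255,255))|cv2.inRange(hsv,(174,150,60),(179,255,255))
    ys,xs=np.where(m[lim[1]:lim[3],lim[0]:lim[2]]);xs+=lim[0];ys+=lim[1]
    print(xs.min(),xs.max(),ys.min(),ys.max(),plane(d,[[(xs.min()+xs.max())/2,ys.min()+0]],70))
d=snap('side','side1')
P=np.array([[491+45*np.cos(a),372+45*np.sin(a),70] for a in np.linspace(0,6.28,60)])
im=d['img'][:,:,::-1].copy()
for p in proj(d,P): cv2.circle(im,tuple(int(x) for x in p),0,(255,255,0),-1)
for p in proj(d,[[565,265,142],[520,265,142],[610,265,142]]): cv2.circle(im,tuple(int(x) for x in p),1,(0,255,0),-1)
cv2.imwrite('pics/side1b.png',cv2.resize(im[140:340,100:350],(800,640))[:600])
```

```text
[[487.6 367.4  70. ]] [[491.5 365.1  70. ]]
325 352 141 166 [[456.4 396.6  70. ]]
136 174 268 312 [[526.7 344.2  70. ]]
```

View pics/side1b.png

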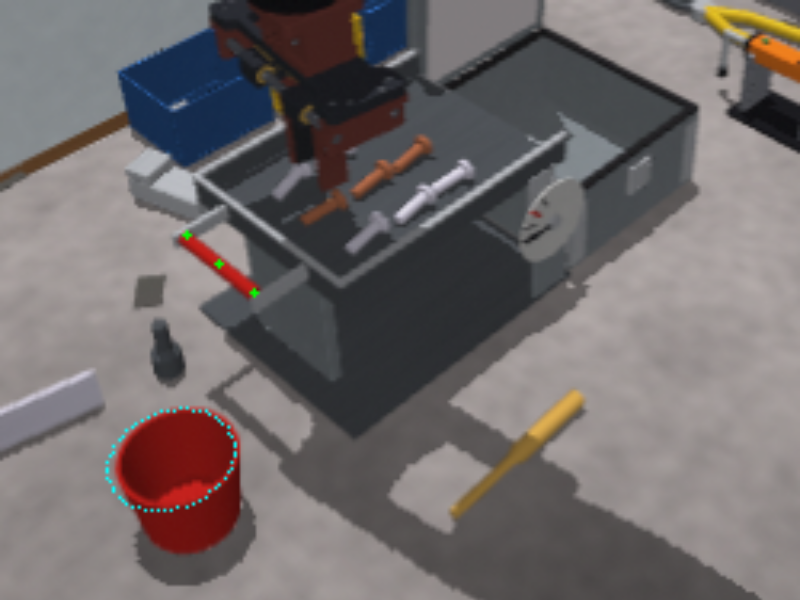

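Bar prediction (565,265,142) lands on the red bar, and the can's rim centre is about (489,366). Going down on the first copper rivet.

Emit:
send_rows --commands '[{"translation":[0,0.01,-0.06]},{"translation":[0,0.02,-0.12]},{"translation":[0,0.02,-0.18]},{"translation":[0,0.02,-0.24]},{"translation":[0,0.02,-0.3]},{"translation":[0,0.02,-0.35]},{"translation":[0,0.02,-0.4]},{"translation":[0,0.02,-0.44]},{"translation":[0,0.02,-0.44]},{"translation":[0,0.02,-0.44]}]'

```text
validation failed for argument at $.co...
```

Emit:
send_rows --commands '[{"translation":[0,0,0]},{"translation":[0,0,0]},{"translation":[0,0,0]},{"translation":[0,0,0]},{"translation":[0,0,0]},{"translation":[0,0,0]},{"translation":[0,0,0]},{"translation":[0,0,0.05]},{"translation":[0,0,0.11]},{"translation":[0,0,0.2]}]' --grip 1

```text
validation failed for argument at $.co...
```

Emit:
send_rows --commands '[{"translation":[0,0.01,-0.06],"twist":[0,0,0]},{"translation":[0,0.02,-0.12],"twist":[0,0,0]},{"translation":[0,0.02,-0.18],"twist":[0,0,0]},{"translation":[0,0.02,-0.24],"twist":[0,0,0]},{"translation":[0,0.02,-0.3],"twist":[0,0,0]},{"translation":[0,0.02,-0.35],"twist":[0,0,0]},{"translation":[0,0.02,-0.4],"twist":[0,0,0]},{"translation":[0,0.02,-0.44],"twist":[0,0,0]},{"translation":[0,0.02,-0.44],"twist":[0,0,0]},{"translation":[0,0.02,-0.44],"twist":[0,0,0]}]'

```text
t: 10.25
ee_pos: [565.1, 169.8, 314.7]
orientation: [-2.358, -2.076, 0.0]
ft_force: [0.2, 0.3, 0.0]
width: 34.3
```

Emit:
send_rows --commands '[{"translation":[0,0,0],"twist":[0,0,0]},{"translation":[0,0,0],"twist":[0,0,0]},{"translation":[0,0,0],"twist":[0,0,0]},{"translation":[0,0,0],"twist":[0,0,0]},{"translation":[0,0,0],"twist":[0,0,0]},{"translation":[0,0,0],"twist":[0,0,0]},{"translation":[0,0,0],"twist":[0,0,0]},{"translation":[0,0,0.05],"twist":[0,0,0]},{"translation":[0,0,0.11],"twist":[0,0,0]},{"translation":[0,0,0.2],"twist":[0,0,0]}]' --grip 1

```text
t: 11.25
ee_pos: [564.9, 169.8, 335.0]
orientation: [-2.358, -2.076, 0.001]
ft_force: [-0.0, -0.2, -0.7]
width: 8.6
```

Emit:
send_rows --commands '[{"translation":[0,0,0.1],"twist":[0,0,0]},{"translation":[0,0,0.2],"twist":[0,0,0]},{"translation":[0,0.05,0.3],"twist":[0,0,0]},{"translation":[-0.03,0.13,0.35],"twist":[0,0,0]},{"translation":[-0.07,0.23,0.35],"twist":[0,0,0]},{"translation":[-0.11,0.34,0.35],"twist":[0,0,0]},{"translation":[-0.15,0.45,0.35],"twist":[0,0,0]},{"translation":[-0.19,0.56,0.35],"twist":[0,0,0]},{"translation":[-0.23,0.67,0.35],"twist":[0,0,0]},{"translation":[-0.27,0.78,0.35],"twist":[0,0,0]}]'

```text
t: 12.25
ee_pos: [537.6, 248.9, 369.4]
orientation: [-2.358, -2.076, 0.001]
ft_force: [0.2, -0.8, -0.4]
width: 9.3
```

Emit:
send_rows --commands '[{"translation":[-0.04,0.1,0],"twist":[0,0,0]},{"translation":[-0.08,0.2,0],"twist":[0,0,0]},{"translation":[-0.12,0.3,0],"twist":[0,0,0]},{"translation":[-0.16,0.4,0],"twist":[0,0,0]},{"translation":[-0.2,0.5,0],"twist":[0,0,0]},{"translation":[-0.24,0.6,0],"twist":[0,0,0]},{"translation":[-0.28,0.7,0],"twist":[0,0,0]},{"translation":[-0.32,0.8,-0.05],"twist":[0,0,0]},{"translation":[-0.36,0.9,-0.1],"twist":[0,0,0]},{"translation":[-0.4,1,-0.15],"twist":[0,0,0]}]'

```text
t: 13.25
ee_pos: [497.6, 348.6, 354.0]
orientation: [-2.358, -2.076, 0.001]
ft_force: [-0.6, -0.4, -0.9]
width: 9.3
```

Emit:
send_rows --commands '[{"translation":[-0.03,0.06,-0.1],"twist":[0,0,0]},{"translation":[-0.06,0.12,-0.2],"twist":[0,0,0]},{"translation":[-0.09,0.18,-0.3],"twist":[0,0,0]},{"translation":[-0.09,0.18,-0.4],"twist":[0,0,0]},{"translation":[-0.09,0.18,-0.5],"twist":[0,0,0]},{"translation":[-0.09,0.18,-0.6],"twist":[0,0,0]},{"translation":[-0.09,0.18,-0.7],"twist":[0,0,0]},{"translation":[-0.09,0.18,-0.8],"twist":[0,0,0]},{"translation":[-0.09,0.18,-0.88],"twist":[0,0,0]},{"translation":[-0.09,0.18,-0.9],"twist":[0,0,0]}]'

```text
t: 14.25
ee_pos: [488.8, 365.5, 263.5]
orientation: [-2.358, -2.076, 0.003]
ft_force: [-0.1, -0.4, -0.6]
width: 9.3
```

Run:
```python
from riv import *
d=snap('side','side2'); 
cv2.imwrite('pics/side2b.png',cv2.resize(d['img'][140:340,100:350,::-1],(500,400)))
```

```text
(no output)
```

View pics/side2b.png

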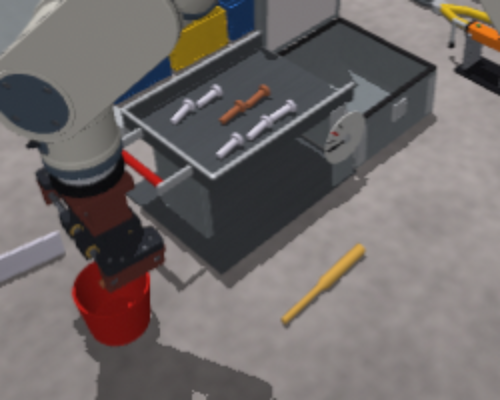

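Fingers are over the can with the rivet held. Releasing, then fetching the second.

Emit:
send_rows --commands '[{"translation":[0,0,0],"twist":[0,0,0]},{"translation":[0,0,0],"twist":[0,0,0]},{"translation":[0,0,0],"twist":[0,0,0]},{"translation":[0,0,0],"twist":[0,0,0]},{"translation":[0,0,0],"twist":[0,0,0]},{"translation":[0,0,0.1],"twist":[0,0,0]},{"translation":[0,0,0.2],"twist":[0,0,0]},{"translation":[0,0,0.3],"twist":[0,0,0]},{"translation":[0,0,0.4],"twist":[0,0,0]},{"translation":[0,0,0.55],"twist":[0,0,0]}]' --grip 0.22

```text
t: 15.3
ee_pos: [488.9, 365.7, 320.6]
orientation: [-2.358, -2.076, 0.001]
ft_force: [-0.9, 0.3, -0.2]
width: 34.5
```

Emit:
send_rows --commands '[{"translation":[0.02,-0.05,0.1],"twist":[0,0,0]},{"translation":[0.06,-0.15,0.2],"twist":[0,0,0]},{"translation":[0.1,-0.25,0.3],"twist":[0,0,0]},{"translation":[0.14,-0.35,0.4],"twist":[0,0,0]},{"translation":[0.18,-0.45,0.45],"twist":[0,0,0]},{"translation":[0.22,-0.55,0.45],"twist":[0,0,0]},{"translation":[0.26,-0.66,0.45],"twist":[0,0,0]},{"translation":[0.3,-0.77,0.45],"twist":[0,0,0]},{"translation":[0.34,-0.88,0.45],"twist":[0,0,0]},{"translation":[0.38,-1,0.45],"twist":[0,0,0]}]'

```text
t: 16.3
ee_pos: [527.3, 264.8, 364.3]
orientation: [-2.358, -2.076, 0.001]
ft_force: [1.1, 1.2, 0.6]
width: 33.9
```

Emit:
send_rows --commands '[{"translation":[0.04,-0.1,0],"twist":[0,0,0.04]},{"translation":[0.08,-0.2,0],"twist":[0,0,0.08]},{"translation":[0.12,-0.3,0],"twist":[0,0,0.12]},{"translation":[0.16,-0.4,0],"twist":[0,0,0.16]},{"translation":[0.2,-0.5,0],"twist":[0,0,0.2]},{"translation":[0.24,-0.6,0],"twist":[0,0,0.24]},{"translation":[0.28,-0.7,0],"twist":[0,0,0.28]},{"translation":[0.32,-0.8,0],"twist":[0,0,0.32]},{"translation":[0.35,-0.9,0],"twist":[0,0,0.36]},{"translation":[0.38,-1,0],"twist":[0,0,0.38]}]'

```text
t: 17.3
ee_pos: [565.2, 164.8, 364.5]
orientation: [-2.15, -2.291, 0.0]
ft_force: [-0.8, 0.5, -0.2]
width: 34.5
```

Emit:
send_rows --commands '[{"translation":[0,-0.12,0],"twist":[0,0,0]},{"translation":[0,-0.24,0],"twist":[0,0,0]},{"translation":[0,-0.36,0],"twist":[0,0,0]},{"translation":[0,-0.47,-0.03],"twist":[0,0,0]},{"translation":[0,-0.47,-0.11],"twist":[0,0,0]},{"translation":[0,-0.47,-0.2],"twist":[0,0,0]},{"translation":[0,-0.47,-0.29],"twist":[0,0,0]},{"translation":[0,-0.47,-0.37],"twist":[0,0,0]},{"translation":[0,-0.47,-0.43],"twist":[0,0,0]},{"translation":[0,-0.47,-0.43],"twist":[0,0,0]}]'

```text
t: 18.3
ee_pos: [564.7, 119.0, 320.4]
orientation: [-2.149, -2.29, 0.003]
ft_force: [-0.1, -0.7, -0.1]
width: 34.4
```

```bash
cat > can.py <<'E'
from h import *
import sys
d=snap('side',sys.argv[1]);a=load('side0')
def bb(d):
    hsv=cv2.cvtColor(np.ascontiguousarray(d['img']),cv2.COLOR_RGB2HSV)
    m=cv2.inRange(hsv,(0,150,60),(6,255,255))|cv2.inRange(hsv,(174,150,60),(179,255,255))
    n,l,st,ce=cv2.connectedComponentsWithStats(m)
    m0=[(st[i],ce[i]) for i in range(1,n) if st[i,4]>500 and ce[i][1]>200]; return m0
print(bb(d),bb(a)); print(plane(d,[x[1] for x in bb(d)],40)-plane(a,[x[1] for x in bb(a)],40))
hsv=cv2.cvtColor(np.ascontiguousarray(d['img']),cv2.COLOR_RGB2HSV)
m=cv2.inRange(hsv,(4,90,70),(14,225,255)); m[:,:150]=0;m[:,320:]=0
n,l,st,ce=cv2.connectedComponentsWithStats(m);print('copper',[(st[i,4],ce[i].round()) for i in range(1,n) if st[i,4]>15])
E
python3 can.py side3; python3 -c "
from h import *
print(ctrl.get_obs()['ee_pos'])"
```

```text
[(array([ 136,  268,   39,   45, 1381], dtype=int32), array([156.69225199, 288.99275887]))] [(array([ 136,  268,   39,   45, 1387], dtype=int32), array([156.72098053, 289.01586157]))]
[[0.10466621 0.00990272 0.        ]]
copper [(np.int32(28), array([287., 102.])), (np.int32(35), array([214., 198.]))]
[564.91052099 119.02557437 321.08081875]
```

Can unmoved. Second copper.

Emit:
send_rows --commands '[{"translation":[0,0,-0.06],"twist":[0,0,0]},{"translation":[0,0,-0.06],"twist":[0,0,0]},{"translation":[0,0,-0.06],"twist":[0,0,0]},{"translation":[0,0,-0.06],"twist":[0,0,0]},{"translation":[0,0,-0.06],"twist":[0,0,0]},{"translation":[0,0,-0.06],"twist":[0,0,0]},{"translation":[0,0,-0.06],"twist":[0,0,0]},{"translation":[0,0,0.05],"twist":[0,0,0]},{"translation":[0,0,0.2],"twist":[0,0,0]},{"translation":[0,0,0.36],"twist":[0,0,0]}]' --grip 1

```text
t: 19.35
ee_pos: [565.1, 118.8, 359.1]
orientation: [2.15, 2.29, 0.0]
ft_force: [-0.4, -0.4, 0.5]
width: 9.2
```

Emit:
send_rows --commands '[{"translation":[0,0,0.08],"twist":[0,0,0]},{"translation":[-0.02,0.1,0.1],"twist":[0,0,0]},{"translation":[-0.05,0.2,0.1],"twist":[0,0,0]},{"translation":[-0.08,0.3,0.1],"twist":[0,0,0]},{"translation":[-0.11,0.4,0.1],"twist":[0,0,0]},{"translation":[-0.14,0.5,0.1],"twist":[0,0,0]},{"translation":[-0.17,0.6,0.1],"twist":[0,0,0]},{"translation":[-0.2,0.7,0.1],"twist":[0,0,0]},{"translation":[-0.22,0.8,0.1],"twist":[0,0,0]},{"translation":[-0.24,0.9,0.1],"twist":[0,0,0]}]'

```text
t: 20.35
ee_pos: [540.8, 209.7, 367.7]
orientation: [-2.15, -2.29, 0.0]
ft_force: [0.0, 0.1, -0.6]
width: 9.2
```

Emit:
send_rows --commands '[{"translation":[-0.03,0.1,0],"twist":[0,0,0]},{"translation":[-0.06,0.2,0],"twist":[0,0,0]},{"translation":[-0.09,0.3,0],"twist":[0,0,0]},{"translation":[-0.12,0.4,0],"twist":[0,0,0]},{"translation":[-0.15,0.5,0],"twist":[0,0,0]},{"translation":[-0.18,0.6,0],"twist":[0,0,0]},{"translation":[-0.21,0.7,0],"twist":[0,0,0]},{"translation":[-0.24,0.8,0],"twist":[0,0,0]},{"translation":[-0.27,0.9,0],"twist":[0,0,0]},{"translation":[-0.3,1,-0.05],"twist":[0,0,0]}]'

```text
t: 21.35
ee_pos: [511.0, 309.8, 363.1]
orientation: [2.15, 2.29, 0.002]
ft_force: [0.5, -0.8, -0.3]
width: 9.2
```

```bash
python3 can.py side4
```

```text
[(array([ 136,  268,   39,   45, 1376], dtype=int32), array([156.73982558, 289.16642442]))] [(array([ 136,  268,   39,   45, 1387], dtype=int32), array([156.72098053, 289.01586157]))]
[[-0.39678874  0.21614079  0.        ]]
copper [(np.int32(26), array([287., 102.])), (np.int32(61), array([228., 188.])), (np.int32(18), array([160., 233.]))]
```

Emit:
send_rows --commands '[{"translation":[-0.05,0.1,-0.04],"twist":[0,0,0]},{"translation":[-0.1,0.22,-0.1],"twist":[0,0,0]},{"translation":[-0.15,0.34,-0.2],"twist":[0,0,0]},{"translation":[-0.2,0.46,-0.33],"twist":[0,0,0]},{"translation":[-0.22,0.56,-0.46],"twist":[0,0,0]},{"translation":[-0.22,0.56,-0.6],"twist":[0,0,0]},{"translation":[-0.22,0.56,-0.74],"twist":[0,0,0]},{"translation":[-0.22,0.56,-0.86],"twist":[0,0,0]},{"translation":[-0.22,0.56,-0.96],"twist":[0,0,0]},{"translation":[-0.22,0.56,-1],"twist":[0,0,0]}]'

```text
t: 22.4
ee_pos: [489.0, 364.3, 261.3]
orientation: [-2.151, -2.289, 0.003]
ft_force: [0.2, 0.4, -0.7]
width: 9.0
```

Emit:
send_rows --commands '[{"translation":[0,0,0],"twist":[0,0,0]},{"translation":[0,0,0],"twist":[0,0,0]},{"translation":[0,0,0],"twist":[0,0,0]},{"translation":[0,0,0],"twist":[0,0,0]},{"translation":[0,0,0],"twist":[0,0,0]},{"translation":[0,0,0.1],"twist":[0,0,0]},{"translation":[0,0,0.2],"twist":[0,0,0]},{"translation":[0,0,0.3],"twist":[0,0,0]},{"translation":[0,0,0.4],"twist":[0,0,0]},{"translation":[0,0,0.55],"twist":[0,0,0]}]' --grip 0.22

```text
t: 23.4
ee_pos: [488.8, 364.7, 318.6]
orientation: [-2.15, -2.29, 0.001]
ft_force: [-0.8, 0.6, 0.5]
width: 34.3
```

Emit:
send_rows --commands '[{"translation":[0.02,-0.05,0.1],"twist":[0,0,0]},{"translation":[0.06,-0.15,0.2],"twist":[0,0,0]},{"translation":[0.1,-0.25,0.3],"twist":[0,0,0]},{"translation":[0.14,-0.35,0.4],"twist":[0,0,0]},{"translation":[0.18,-0.45,0.45],"twist":[0,0,0]},{"translation":[0.22,-0.55,0.45],"twist":[0,0,0]},{"translation":[0.26,-0.66,0.45],"twist":[0,0,0]},{"translation":[0.3,-0.77,0.45],"twist":[0,0,0]},{"translation":[0.34,-0.88,0.45],"twist":[0,0,0]},{"translation":[0.38,-1,0.45],"twist":[0,0,0]}]'

```text
t: 24.4
ee_pos: [527.3, 263.9, 362.3]
orientation: [-2.15, -2.29, 0.001]
ft_force: [0.3, -0.4, 0.5]
width: 34.4
```

Emit:
send_rows --commands '[{"translation":[0.04,-0.1,0],"twist":[0,0,0]},{"translation":[0.08,-0.2,0],"twist":[0,0,0]},{"translation":[0.12,-0.3,0],"twist":[0,0,0]},{"translation":[0.16,-0.4,0],"twist":[0,0,0]},{"translation":[0.2,-0.5,0],"twist":[0,0,0]},{"translation":[0.24,-0.6,0],"twist":[0,0,0]},{"translation":[0.28,-0.7,0],"twist":[0,0,0]},{"translation":[0.32,-0.8,0],"twist":[0,0,0]},{"translation":[0.36,-0.9,0],"twist":[0,0,0]},{"translation":[0.39,-1,0],"twist":[0,0,0]}]'

```text
t: 25.4
ee_pos: [566.4, 164.0, 362.7]
orientation: [2.15, 2.29, 0.0]
ft_force: [0.5, -0.3, -0.7]
width: 34.3
```

Emit:
send_rows --commands '[{"translation":[0,-0.12,0],"twist":[0,0,0]},{"translation":[0,-0.24,0],"twist":[0,0,0]},{"translation":[0,-0.36,0],"twist":[0,0,0]},{"translation":[0,-0.48,0],"twist":[0,0,0]},{"translation":[0,-0.6,0],"twist":[0,0,0]},{"translation":[0,-0.72,0],"twist":[0,0,0]},{"translation":[0,-0.84,0],"twist":[0,0,0]},{"translation":[0,-0.92,-0.05],"twist":[0,0,0]},{"translation":[0,-0.92,-0.15],"twist":[0,0,0]},{"translation":[0,-0.92,-0.25],"twist":[0,0,0]}]'

```text
t: 26.4
ee_pos: [565.9, 72.7, 336.8]
orientation: [-2.151, -2.29, -0.0]
ft_force: [-0.6, 0.2, -0.1]
width: 34.0
```

```bash
python3 can.py side5;python3 -c "
from riv import *
rivets(snap('wrist','wr5'))
print(ctrl.get_obs()['ee_pos'])"
```

```text
[(array([ 136,  268,   39,   45, 1346], dtype=int32), array([156.68350669, 288.90416048]))] [(array([ 136,  268,   39,   45, 1387], dtype=int32), array([156.72098053, 289.01586157]))]
[[ 0.33435267 -0.12127345  0.        ]]
copper [(np.int32(28), array([287., 102.])), (np.int32(39), array([226., 189.])), (np.int32(59), array([158., 293.]))]
copper [257.1 230.7] bboxmid [565.8  69.6] mean [565.9  68.4] ang 94.31364551810985 len 43.47350889157656 wid 17.786803114321984
copper [209.6 259.2] bboxmid [532.9  42.4] mean [533.1  43.5] ang 78.36860732909149 len 65.12008319868325 wid 15.868158387695926
copper [302.6 259.2] bboxmid [600.4  46.7] mean [600.1  47.7] ang 108.66762160631633 len 64.80771416629075 wid 15.958968819417615
copper [498.8 276.5] bboxmid [752.7  40.9] mean [753.6  40.4] ang 149.33987545693552 len 44.76255576068847 wid 11.939094854145429
copper [ 13.2 277.2] bboxmid [381.1  16.1] mean [380.5  15.6] ang 37.36053559457028 len 48.26861763308827 wid 11.1086435513621
[565.3  73.  335.6]
```

Emit:
send_rows --commands '[{"translation":[0,0,-0.05],"twist":[0,0,0]},{"translation":[0,0,-0.1],"twist":[0,0,0]},{"translation":[0,0,-0.15],"twist":[0,0,0]},{"translation":[0,0,-0.2],"twist":[0,0,0]},{"translation":[0,0,-0.22],"twist":[0,0,0]},{"translation":[0,0,-0.22],"twist":[0,0,0]},{"translation":[0,0,-0.22],"twist":[0,0,0]},{"translation":[0,0,-0.22],"twist":[0,0,0]},{"translation":[0,0,-0.22],"twist":[0,0,0]},{"translation":[0,0,-0.22],"twist":[0,0,0]}]'

```text
t: 27.5
ee_pos: [566.1, 72.8, 315.9]
orientation: [2.15, 2.29, 0.0]
ft_force: [0.4, -0.1, 0.3]
width: 34.6
```

Emit:
send_rows --commands '[{"translation":[0,0,0],"twist":[0,0,0]},{"translation":[0,0,0],"twist":[0,0,0]},{"translation":[0,0,0],"twist":[0,0,0]},{"translation":[0,0,0],"twist":[0,0,0]},{"translation":[0,0,0],"twist":[0,0,0]},{"translation":[0,0,0],"twist":[0,0,0]},{"translation":[0,0,0.05],"twist":[0,0,0]},{"translation":[0,0,0.2],"twist":[0,0,0]},{"translation":[0,0,0.36],"twist":[0,0,0]},{"translation":[0,0,0.5],"twist":[0,0,0]}]' --grip 1

```text
t: 28.5
ee_pos: [566.2, 72.8, 367.5]
orientation: [2.15, 2.29, 0.001]
ft_force: [0.4, -0.9, -0.7]
width: 9.3
```

Emit:
send_rows --commands '[{"translation":[-0.03,0.1,0.04],"twist":[0,0,0]},{"translation":[-0.06,0.2,0.06],"twist":[0,0,0]},{"translation":[-0.09,0.3,0.06],"twist":[0,0,0]},{"translation":[-0.12,0.4,0.06],"twist":[0,0,0]},{"translation":[-0.15,0.5,0.06],"twist":[0,0,0]},{"translation":[-0.18,0.6,0.06],"twist":[0,0,0]},{"translation":[-0.21,0.7,0.06],"twist":[0,0,0]},{"translation":[-0.24,0.8,0.06],"twist":[0,0,0]},{"translation":[-0.27,0.9,0.06],"twist":[0,0,0]},{"translation":[-0.3,1,0.06],"twist":[0,0,0]}]'

```text
t: 29.5
ee_pos: [535.8, 173.6, 371.7]
orientation: [-2.15, -2.29, 0.0]
ft_force: [0.6, -0.5, -0.0]
width: 9.0
```

Emit:
send_rows --commands '[{"translation":[-0.03,0.1,0],"twist":[0,0,0]},{"translation":[-0.06,0.2,0],"twist":[0,0,0]},{"translation":[-0.09,0.3,0],"twist":[0,0,0]},{"translation":[-0.12,0.4,0],"twist":[0,0,0]},{"translation":[-0.15,0.5,0],"twist":[0,0,0]},{"translation":[-0.18,0.6,0],"twist":[0,0,0]},{"translation":[-0.21,0.7,0],"twist":[0,0,0]},{"translation":[-0.24,0.8,0],"twist":[0,0,0]},{"translation":[-0.27,0.9,0],"twist":[0,0,0]},{"translation":[-0.3,1,0],"twist":[0,0,0]}]'

```text
t: 30.5
ee_pos: [505.7, 273.6, 371.7]
orientation: [2.15, 2.29, -0.0]
ft_force: [0.1, 0.6, 0.3]
width: 9.1
```

```bash
python3 can.py side6
```

```text
[(array([ 136,  268,   39,   45, 1345], dtype=int32), array([156.66171004, 288.99553903]))] [(array([ 136,  268,   39,   45, 1387], dtype=int32), array([156.72098053, 289.01586157]))]
[[0.14965015 0.06540243 0.        ]]
copper [(np.int32(27), array([287., 102.])), (np.int32(25), array([174., 224.])), (np.int32(59), array([158., 293.]))]
```

Emit:
send_rows --commands '[{"translation":[-0.02,0.1,0],"twist":[0,0,0]},{"translation":[-0.04,0.2,0],"twist":[0,0,0]},{"translation":[-0.06,0.3,0],"twist":[0,0,0]},{"translation":[-0.08,0.4,0],"twist":[0,0,0]},{"translation":[-0.1,0.5,0],"twist":[0,0,0]},{"translation":[-0.12,0.6,0],"twist":[0,0,0]},{"translation":[-0.14,0.7,-0.03],"twist":[0,0,0]},{"translation":[-0.16,0.8,-0.07],"twist":[0,0,0]},{"translation":[-0.17,0.88,-0.1],"twist":[0,0,0]},{"translation":[-0.17,0.93,-0.15],"twist":[0,0,0]}]'

```text
t: 31.55
ee_pos: [488.9, 366.7, 356.3]
orientation: [2.15, 2.291, 0.0]
ft_force: [0.8, -0.0, 0.0]
width: 9.0
```

Emit:
send_rows --commands '[{"translation":[0,0,-0.1],"twist":[0,0,0]},{"translation":[0,0,-0.2],"twist":[0,0,0]},{"translation":[0,0,-0.3],"twist":[0,0,0]},{"translation":[0,0,-0.4],"twist":[0,0,0]},{"translation":[0,0,-0.5],"twist":[0,0,0]},{"translation":[0,0,-0.6],"twist":[0,0,0]},{"translation":[0,0,-0.7],"twist":[0,0,0]},{"translation":[0,0,-0.8],"twist":[0,0,0]},{"translation":[0,0,-0.9],"twist":[0,0,0]},{"translation":[0,0,-0.93],"twist":[0,0,0]}]'

```text
t: 32.55
ee_pos: [488.7, 365.6, 262.3]
orientation: [-2.15, -2.29, 0.003]
ft_force: [-0.4, -0.4, -0.2]
width: 9.1
```

Emit:
send_rows --commands '[{"translation":[0,0,0],"twist":[0,0,0]},{"translation":[0,0,0],"twist":[0,0,0]},{"translation":[0,0,0],"twist":[0,0,0]},{"translation":[0,0,0],"twist":[0,0,0]},{"translation":[0,0,0],"twist":[0,0,0]},{"translation":[0,0,0.1],"twist":[0,0,0]},{"translation":[0,0,0.22],"twist":[0,0,0]},{"translation":[0,0,0.35],"twist":[0,0,0]},{"translation":[0,0,0.5],"twist":[0,0,0]},{"translation":[0,0,0.65],"twist":[0,0,0]}]' --grip 0.22

```text
t: 33.55
ee_pos: [489.1, 365.8, 330.5]
orientation: [2.15, 2.29, 0.002]
ft_force: [-0.0, -0.5, 0.6]
width: 34.1
```

Emit:
send_rows --commands '[{"translation":[0,0,0.1],"twist":[0,0,0.1]},{"translation":[0.02,-0.03,0.2],"twist":[0,0,0.2]},{"translation":[0.04,-0.06,0.3],"twist":[0,0,0.3]},{"translation":[0.07,-0.1,0.3],"twist":[0,0,0.4]},{"translation":[0.1,-0.14,0.3],"twist":[0,0,0.5]},{"translation":[0.13,-0.18,0.3],"twist":[0,0,0.6]},{"translation":[0.16,-0.22,0.3],"twist":[0,0,0.7]},{"translation":[0.19,-0.26,0.3],"twist":[0,0,0.8]},{"translation":[0.22,-0.3,0.3],"twist":[0,0,0.9]},{"translation":[0.25,-0.34,0.3],"twist":[0,0,1]}]'

```text
t: 34.55
ee_pos: [514.2, 331.7, 359.9]
orientation: [1.514, 2.752, 0.001]
ft_force: [0.1, -0.8, 0.6]
width: 34.8
```

Emit:
send_rows --commands '[{"translation":[0.03,-0.03,0],"twist":[0,0,0.1]},{"translation":[0.05,-0.06,0],"twist":[0,0,0.2]},{"translation":[0.08,-0.1,0],"twist":[0,0,0.3]},{"translation":[0.1,-0.13,0],"twist":[0,0,0.4]},{"translation":[0.13,-0.16,0],"twist":[0,0,0.5]},{"translation":[0.15,-0.2,0],"twist":[0,0,0.6]},{"translation":[0.18,-0.23,0],"twist":[0,0,0.7]},{"translation":[0.2,-0.26,0],"twist":[0,0,0.8]},{"translation":[0.23,-0.3,0],"twist":[0,0,0.9]},{"translation":[0.25,-0.33,0],"twist":[0,0,1]}]'

```text
t: 35.55
ee_pos: [539.2, 298.6, 359.9]
orientation: [0.786, 3.041, 0.001]
ft_force: [0.3, -0.3, -0.1]
width: 34.4
```

Emit:
send_rows --commands '[{"translation":[0.03,-0.03,0],"twist":[0,0,0.1]},{"translation":[0.05,-0.06,0],"twist":[0,0,0.2]},{"translation":[0.08,-0.1,0],"twist":[0,0,0.3]},{"translation":[0.1,-0.13,0],"twist":[0,0,0.4]},{"translation":[0.13,-0.16,0],"twist":[0,0,0.5]},{"translation":[0.15,-0.2,0],"twist":[0,0,0.6]},{"translation":[0.18,-0.23,0],"twist":[0,0,0.7]},{"translation":[0.2,-0.26,0],"twist":[0,0,0.8]},{"translation":[0.23,-0.3,0],"twist":[0,0,0.9]},{"translation":[0.26,-0.33,0],"twist":[0,0,1]}]'

```text
t: 36.55
ee_pos: [565.1, 265.6, 359.9]
orientation: [0.009, 3.141, 0.001]
ft_force: [-0.1, -0.6, -1.3]
width: 34.3
```

Run:
```python
from h import *
np.set_printoptions(precision=1,suppress=True)
w=snap('wrist','wr7');e=snap('side','side7')
hsv=cv2.cvtColor(np.ascontiguousarray(w['img']),cv2.COLOR_RGB2HSV)
m=cv2.inRange(hsv,(0,180,60),(6,255,255))|cv2.inRange(hsv,(174,180,60),(179,255,255))
n,l,st,ce=cv2.connectedComponentsWithStats(m)
for i in range(1,n):
    if st[i,4]>80:
        ys,xs=np.where(l==i);p=plane(w,np.c_[xs,ys],142)[:,:2];c=p.mean(0);ww,v=np.linalg.eigh(np.cov(p.T))
        print(st[i],c,np.degrees(np.arctan2(v[1,1],v[0,1])),np.sqrt(ww)*3.46)
o=ctrl.get_obs();print(o['ee_pos'],R.from_rotvec(o['orientation']).as_matrix()[:,1],o['qpos'])
im=np.hstack([cv2.resize(w['img'],(400,300)),cv2.resize(e['img'][140:340,100:367],(400,300))])
cv2.imwrite('pics/m7.png',im[:,:,::-1])
```

```text
[ 316   62   97   97 5882] [489.4 341.7] -164.13449484456797 [56.5 59.3]
[ 252  154   16  118 1414] [559.8 267.5] -178.8376028916404 [11. 95.]
[565.3 265.5 359.8] [0. 1. 0.] [ 0.4  0.5  1.7 -0.   1.  -1.1]
```

View pics/m7.png

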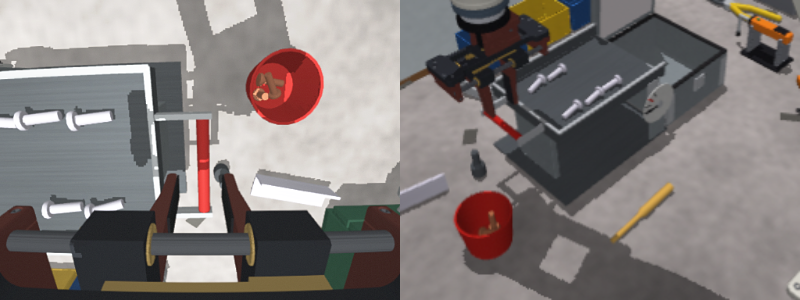

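Three copper rivets lie in the can, the bar's between the open fingers, and four silver rivets are visible in the wrist view. Going down to pinch the bar.

Emit:
send_rows --commands '[{"translation":[-0.01,0.01,-0.06],"twist":[0,0,0.01]},{"translation":[-0.02,0.02,-0.12],"twist":[0,0,0.02]},{"translation":[-0.03,0.02,-0.18],"twist":[0,0,0.03]},{"translation":[-0.03,0.02,-0.24],"twist":[0,0,0.03]},{"translation":[-0.03,0.02,-0.3],"twist":[0,0,0.03]},{"translation":[-0.03,0.02,-0.36],"twist":[0,0,0.03]},{"translation":[-0.03,0.02,-0.42],"twist":[0,0,0.03]},{"translation":[-0.03,0.02,-0.48],"twist":[0,0,0.03]},{"translation":[-0.03,0.02,-0.53],"twist":[0,0,0.03]},{"translation":[-0.03,0.02,-0.55],"twist":[0,0,0.03]}]'

```text
t: 37.65
ee_pos: [561.9, 267.7, 303.0]
orientation: [0.011, -3.141, 0.001]
ft_force: [-0.9, -0.6, 0.4]
width: 34.3
```

Emit:
send_rows --commands '[{"translation":[0,0,0],"twist":[0,0,0]},{"translation":[0,0,0],"twist":[0,0,0]},{"translation":[0,0,0],"twist":[0,0,0]},{"translation":[0,0,0],"twist":[0,0,0]},{"translation":[0,0,0],"twist":[0,0,0]},{"translation":[0,0,0],"twist":[0,0,0]},{"translation":[0,0,0],"twist":[0,0,0]},{"translation":[0,0,0],"twist":[0,0,0]},{"translation":[0,0,0],"twist":[0,0,0]},{"translation":[0,0,0],"twist":[0,0,0]}]' --grip 1

```text
t: 38.65
ee_pos: [562.1, 268.4, 304.1]
orientation: [-0.012, 3.141, 0.002]
ft_force: [-0.5, 5.7, 0.2]
width: 11.2
```

Emit:
send_rows --commands '[{"translation":[0,-0.01,0.04],"twist":[0,0,0]},{"translation":[0,-0.02,0.09],"twist":[0,0,0]},{"translation":[0,-0.03,0.13],"twist":[0,0,0]},{"translation":[0,-0.05,0.18],"twist":[0,0,0]},{"translation":[0,-0.06,0.22],"twist":[0,0,0]},{"translation":[0,-0.08,0.27],"twist":[0,0,0]},{"translation":[0,-0.09,0.31],"twist":[0,0,0]},{"translation":[0,-0.11,0.36],"twist":[0,0,0]},{"translation":[0,-0.12,0.4],"twist":[0,0,0]},{"translation":[0,-0.14,0.45],"twist":[0,0,0]}]'

```text
t: 39.65
ee_pos: [562.2, 254.6, 348.8]
orientation: [-0.011, 3.14, 0.003]
ft_force: [1.5, 7.1, -3.3]
width: 11.2
```

Emit:
send_rows --commands '[{"translation":[0,-0.02,0.04],"twist":[0,0,0]},{"translation":[0,-0.04,0.09],"twist":[0,0,0]},{"translation":[0,-0.05,0.13],"twist":[0,0,0]},{"translation":[0,-0.07,0.17],"twist":[0,0,0]},{"translation":[0,-0.09,0.21],"twist":[0,0,0]},{"translation":[0,-0.11,0.25],"twist":[0,0,0]},{"translation":[0,-0.14,0.29],"twist":[0,0,0]},{"translation":[0.01,-0.16,0.33],"twist":[0,0,0]},{"translation":[0.01,-0.18,0.37],"twist":[0,0,0]},{"translation":[0.01,-0.2,0.41],"twist":[0,0,0]}]'

```text
t: 40.65
ee_pos: [562.8, 234.4, 389.8]
orientation: [0.011, -3.141, -0.002]
ft_force: [0.0, 5.5, -3.4]
width: 11.2
```

Emit:
send_rows --commands '[{"translation":[0,-0.01,0.02],"twist":[0,0,0]},{"translation":[0,-0.03,0.04],"twist":[0,0,0]},{"translation":[0,-0.04,0.06],"twist":[0,0,0]},{"translation":[0,-0.05,0.08],"twist":[0,0,0]},{"translation":[0,-0.06,0.1],"twist":[0,0,0]},{"translation":[0,-0.08,0.12],"twist":[0,0,0]},{"translation":[0,-0.09,0.14],"twist":[0,0,0]},{"translation":[0,-0.1,0.16],"twist":[0,0,0]},{"translation":[0,-0.12,0.17],"twist":[0,0,0]},{"translation":[0,-0.13,0.19],"twist":[0,0,0]}]'

```text
t: 41.65
ee_pos: [562.9, 221.6, 409.0]
orientation: [-0.011, 3.141, 0.004]
ft_force: [0.6, 7.3, -2.1]
width: 10.9
```

Emit:
send_rows --commands '[{"translation":[0,-0.01,0.02],"twist":[0,0,0]},{"translation":[0,-0.03,0.04],"twist":[0,0,0]},{"translation":[0,-0.04,0.06],"twist":[0,0,0]},{"translation":[0,-0.06,0.08],"twist":[0,0,0]},{"translation":[0,-0.07,0.1],"twist":[0,0,0]},{"translation":[0,-0.09,0.11],"twist":[0,0,0]},{"translation":[0,-0.1,0.13],"twist":[0,0,0]},{"translation":[0,-0.12,0.15],"twist":[0,0,0]},{"translation":[0,-0.13,0.16],"twist":[0,0,0]},{"translation":[0,-0.15,0.18],"twist":[0,0,0]}]'

```text
t: 42.65
ee_pos: [563.1, 206.8, 427.3]
orientation: [-0.011, 3.14, 0.005]
ft_force: [-0.3, 9.7, 0.9]
width: 11.1
```

```bash
cat > sil.py <<'E'
from h import *
import sys
np.set_printoptions(precision=1,suppress=True)
e=snap('scene',sys.argv[1]+'c');f=snap('side',sys.argv[1]+'d')
im=np.hstack([cv2.resize(e['img'][110:300,170:370],(400,380)),cv2.resize(f['img'][100:290,140:340],(400,380))])
cv2.imwrite('pics/'+sys.argv[1]+'.png',im[:,:,::-1])
o=ctrl.get_obs();print(o['ee_pos'],o['ft_force'],o['width'])
E
python3 sil.py m8
```

```text
[563.1 206.6 427.6] [-0.3  7.4  2.3] 11.121076725142991
```

Emit:
send_rows --commands '[{"translation":[0,-0.02,0.02],"twist":[0,0,0]},{"translation":[0,-0.03,0.04],"twist":[0,0,0]},{"translation":[0,-0.05,0.05],"twist":[0,0,0]},{"translation":[0,-0.06,0.07],"twist":[0,0,0]},{"translation":[0,-0.08,0.09],"twist":[0,0,0]},{"translation":[0,-0.1,0.1],"twist":[0,0,0]},{"translation":[0,-0.11,0.12],"twist":[0,0,0]},{"translation":[0,-0.13,0.14],"twist":[0,0,0]},{"translation":[0,-0.15,0.15],"twist":[0,0,0]},{"translation":[0,-0.16,0.17],"twist":[0,0,0]}]'

```text
t: 43.75
ee_pos: [563.2, 190.7, 444.6]
orientation: [-0.011, 3.14, 0.005]
ft_force: [1.6, 7.3, 0.3]
width: 11.2
```

Emit:
send_rows --commands '[{"translation":[0,-0.02,0.02],"twist":[0,0,0]},{"translation":[0,-0.03,0.03],"twist":[0,0,0]},{"translation":[0,-0.05,0.05],"twist":[0,0,0]},{"translation":[0,-0.07,0.06],"twist":[0,0,0]},{"translation":[0,-0.09,0.08],"twist":[0,0,0]},{"translation":[0,-0.1,0.09],"twist":[0,0,0]},{"translation":[0,-0.12,0.11],"twist":[0,0,0]},{"translation":[0,-0.14,0.12],"twist":[0,0,0]},{"translation":[0,-0.16,0.14],"twist":[0,0,0]},{"translation":[0,-0.18,0.15],"twist":[0,0,0]}]'

```text
t: 44.75
ee_pos: [563.3, 173.0, 460.2]
orientation: [-0.011, 3.139, 0.007]
ft_force: [-0.5, 11.0, 4.5]
width: 11.4
```

Emit:
send_rows --commands '[{"translation":[0,-0.02,0.01],"twist":[0,0,0]},{"translation":[0,-0.04,0.03],"twist":[0,0,0]},{"translation":[0,-0.06,0.04],"twist":[0,0,0]},{"translation":[0,-0.08,0.05],"twist":[0,0,0]},{"translation":[0,-0.1,0.07],"twist":[0,0,0]},{"translation":[0,-0.12,0.08],"twist":[0,0,0]},{"translation":[0,-0.14,0.1],"twist":[0,0,0]},{"translation":[0,-0.16,0.11],"twist":[0,0,0]},{"translation":[0,-0.18,0.12],"twist":[0,0,0]},{"translation":[0,-0.19,0.13],"twist":[0,0,0]}]'

```text
t: 45.75
ee_pos: [563.4, 154.4, 474.2]
orientation: [-0.011, 3.137, 0.009]
ft_force: [-0.3, 11.8, 8.3]
width: 11.3
```

Emit:
send_rows --commands '[{"translation":[0,-0.01,0.01],"twist":[0,0,0]},{"translation":[0,-0.03,0.02],"twist":[0,0,0]},{"translation":[0,-0.04,0.03],"twist":[0,0,0]},{"translation":[0,-0.04,0.03],"twist":[0,0,0]},{"translation":[0,-0.04,0.03],"twist":[0,0,0]},{"translation":[0,-0.04,0.03],"twist":[0,0,0]},{"translation":[0,-0.04,0.03],"twist":[0,0,0]},{"translation":[0,-0.04,0.03],"twist":[0,0,0]},{"translation":[0,-0.04,0.03],"twist":[0,0,0]},{"translation":[0,-0.04,0.03],"twist":[0,0,0]}]'

```text
t: 46.75
ee_pos: [563.5, 150.2, 477.1]
orientation: [-0.011, 3.137, 0.007]
ft_force: [-0.8, 10.1, 8.8]
width: 11.1
```

```bash
python3 sil.py m9
```

```text
[563.5 150.1 477.1] [0.1 9.2 8.3] 11.36345852429856
```

View pics/m9.png

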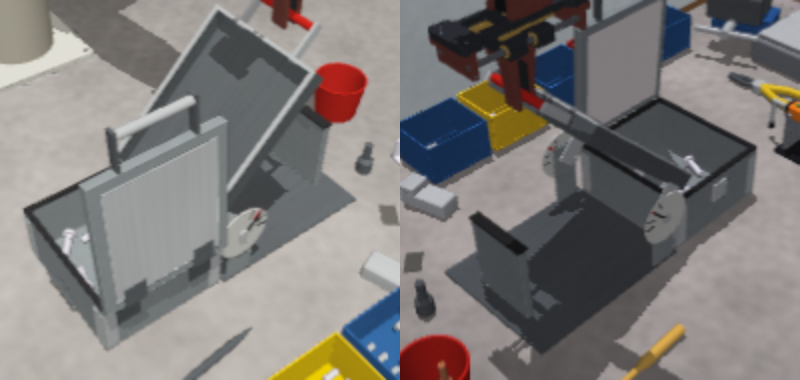

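Run:
```python
from h import *
w=snap('wrist','wr9');f=load('m9d');c=load('m9c')
a=cv2.resize(w['img'],(400,300)); b=cv2.resize(f['img'][185:225,250:290],(300,300),interpolation=cv2.INTER_CUBIC); g=cv2.resize(c['img'][205:245,275:315],(100,300))
cv2.imwrite('pics/m10.png',np.hstack([a,b,])[:,:,::-1])
```

```text
(no output)
```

View pics/m10.png

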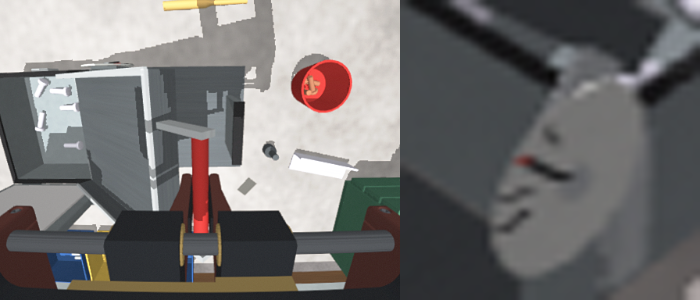

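All five silver rivets are in the chest and the pointer meets the red mark. Bringing the pan back.

Emit:
send_rows --commands '[{"translation":[0,0.02,-0.01],"twist":[0,0,0]},{"translation":[0,0.04,-0.03],"twist":[0,0,0]},{"translation":[0,0.06,-0.04],"twist":[0,0,0]},{"translation":[0,0.09,-0.06],"twist":[0,0,0]},{"translation":[0,0.11,-0.08],"twist":[0,0,0]},{"translation":[0,0.13,-0.1],"twist":[0,0,0]},{"translation":[0,0.15,-0.11],"twist":[0,0,0]},{"translation":[0,0.17,-0.13],"twist":[0,0,0]},{"translation":[0,0.19,-0.15],"twist":[0,0,0]},{"translation":[0,0.21,-0.16],"twist":[0,0,0]}]'

```text
t: 47.9
ee_pos: [563.3, 171.1, 461.9]
orientation: [-0.012, 3.137, 0.006]
ft_force: [-3.6, 6.1, 14.9]
width: 11.1
```

Emit:
send_rows --commands '[{"translation":[0,0.04,-0.03],"twist":[0,0,0]},{"translation":[0,0.07,-0.06],"twist":[0,0,0]},{"translation":[0,0.11,-0.09],"twist":[0,0,0]},{"translation":[0,0.14,-0.12],"twist":[0,0,0]},{"translation":[0,0.18,-0.15],"twist":[0,0,0]},{"translation":[0,0.21,-0.18],"twist":[0,0,0]},{"translation":[0,0.25,-0.22],"twist":[0,0,0]},{"translation":[0,0.28,-0.25],"twist":[0,0,0]},{"translation":[0,0.31,-0.28],"twist":[0,0,0]},{"translation":[0,0.34,-0.32],"twist":[0,0,0]}]'

```text
t: 48.9
ee_pos: [563.0, 205.2, 429.1]
orientation: [-0.012, 3.139, 0.006]
ft_force: [-5.4, 10.6, 13.2]
width: 11.3
```

Emit:
send_rows --commands '[{"translation":[0,0.03,-0.03],"twist":[0,0,0]},{"translation":[0,0.06,-0.07],"twist":[0,0,0]},{"translation":[0,0.09,-0.1],"twist":[0,0,0]},{"translation":[0,0.12,-0.14],"twist":[0,0,0]},{"translation":[0,0.15,-0.18],"twist":[0,0,0]},{"translation":[0,0.18,-0.22],"twist":[0,0,0]},{"translation":[0,0.21,-0.25],"twist":[0,0,0]},{"translation":[0,0.24,-0.29],"twist":[0,0,0]},{"translation":[0,0.27,-0.33],"twist":[0,0,0]},{"translation":[0,0.29,-0.37],"twist":[0,0,0]}]'

```text
t: 49.9
ee_pos: [562.8, 233.7, 390.8]
orientation: [-0.012, 3.141, 0.003]
ft_force: [-5.1, 8.3, 8.1]
width: 11.2
```

Emit:
send_rows --commands '[{"translation":[0,0.02,-0.04],"twist":[0,0,0]},{"translation":[0,0.05,-0.08],"twist":[0,0,0]},{"translation":[0,0.07,-0.12],"twist":[0,0,0]},{"translation":[0,0.09,-0.16],"twist":[0,0,0]},{"translation":[0,0.11,-0.2],"twist":[0,0,0]},{"translation":[0,0.13,-0.24],"twist":[0,0,0]},{"translation":[0,0.15,-0.28],"twist":[0,0,0]},{"translation":[0,0.17,-0.32],"twist":[0,0,0]},{"translation":[0,0.19,-0.37],"twist":[0,0,0]},{"translation":[0,0.21,-0.41],"twist":[0,0,0]}]'

```text
t: 50.9
ee_pos: [562.6, 254.6, 349.3]
orientation: [0.012, -3.141, -0.002]
ft_force: [-3.5, 5.6, 5.0]
width: 11.2
```

Emit:
send_rows --commands '[{"translation":[0,0.02,-0.04],"twist":[0,0,0]},{"translation":[0,0.04,-0.09],"twist":[0,0,0]},{"translation":[0,0.06,-0.13],"twist":[0,0,0]},{"translation":[0,0.07,-0.18],"twist":[0,0,0]},{"translation":[0,0.09,-0.22],"twist":[0,0,0]},{"translation":[0,0.1,-0.27],"twist":[0,0,0]},{"translation":[0,0.11,-0.32],"twist":[0,0,0]},{"translation":[0,0.12,-0.36],"twist":[0,0,0]},{"translation":[0,0.13,-0.4],"twist":[0,0,0]},{"translation":[0,0.14,-0.43],"twist":[0,0,0]}]'

```text
t: 51.9
ee_pos: [562.5, 268.2, 305.4]
orientation: [0.012, -3.14, -0.0]
ft_force: [-4.8, 3.3, 3.6]
width: 11.3
```

Emit:
send_rows --commands '[{"translation":[0,0,-0.01],"twist":[0,0,0]},{"translation":[0,0,-0.02],"twist":[0,0,0]},{"translation":[0,0,-0.03],"twist":[0,0,0]},{"translation":[0,0,-0.03],"twist":[0,0,0]},{"translation":[0,0,-0.03],"twist":[0,0,0]},{"translation":[0,0,-0.03],"twist":[0,0,0]},{"translation":[0,0,-0.03],"twist":[0,0,0]},{"translation":[0,0,-0.03],"twist":[0,0,0]},{"translation":[0,0,-0.03],"twist":[0,0,0]},{"translation":[0,0,-0.03],"twist":[0,0,0]}]'

```text
t: 52.9
ee_pos: [562.5, 268.4, 303.7]
orientation: [0.011, -3.141, -0.002]
ft_force: [-8.5, 5.1, 12.3]
width: 11.0
```

Run:
```python
from h import *
o=ctrl.get_obs();print(o['ee_pos'],o['ft_force'],o['width'])
a=load('side7');f=snap('side','m11d')
# pan front wall edge region diff against level picture
g=lambda d:cv2.cvtColor(np.ascontiguousarray(d['img'][190:240,215:285]),cv2.COLOR_RGB2GRAY).astype(float)
s,r=cv2.phaseCorrelate(g(a),g(f)); print(s,r,abs(g(a)-g(f)).mean())
```

```text
[562.47229667 268.39792538 303.7118879 ] [-8.51441804  5.14565315 12.29456016] 11.037170719530524
(-0.07646403544951141, -0.02842354212019771) 0.671783683790249 5.283142857142857
```

Emit:
send_rows --commands '[{"translation":[0,0,0],"twist":[0,0,0]},{"translation":[0,0,0],"twist":[0,0,0]},{"translation":[0,0,0],"twist":[0,0,0]},{"translation":[0,0,0],"twist":[0,0,0]},{"translation":[0,0,0],"twist":[0,0,0]},{"translation":[0,0,0.08],"twist":[0,0,0]},{"translation":[0,0,0.18],"twist":[0,0,0]},{"translation":[0,0,0.3],"twist":[0,0,0]},{"translation":[0,0,0.45],"twist":[0,0,0]},{"translation":[0,0,0.6],"twist":[0,0,0]}]' --grip 0.1

```text
t: 53.95
ee_pos: [563.1, 267.9, 364.5]
orientation: [-0.011, 3.141, 0.001]
ft_force: [0.0, 0.1, -0.0]
width: 39.5
```

Emit:
send_rows --commands '[{"translation":[0.02,-0.04,0.1],"twist":[0,0,-0.1]},{"translation":[0.04,-0.1,0.2],"twist":[0,0,-0.2]},{"translation":[0.06,-0.18,0.3],"twist":[0,0,-0.3]},{"translation":[0.08,-0.26,0.4],"twist":[0,0,-0.4]},{"translation":[0.1,-0.36,0.5],"twist":[0,0,-0.5]},{"translation":[0.12,-0.46,0.6],"twist":[0,0,-0.6]},{"translation":[0.14,-0.56,0.7],"twist":[0,0,-0.7]},{"translation":[0.16,-0.66,0.8],"twist":[0,0,-0.8]},{"translation":[0.18,-0.76,0.9],"twist":[0,0,-0.9]},{"translation":[0.2,-0.86,1],"twist":[0,0,-1]}]'

```text
t: 54.95
ee_pos: [582.9, 181.3, 464.5]
orientation: [0.769, 3.045, 0.001]
ft_force: [0.4, 0.0, -0.0]
width: 39.6
```

Emit:
send_rows --commands '[{"translation":[0.02,-0.1,0.1],"twist":[0,0,-0.1]},{"translation":[0.04,-0.2,0.2],"twist":[0,0,-0.2]},{"translation":[0.06,-0.3,0.3],"twist":[0,0,-0.3]},{"translation":[0.08,-0.4,0.4],"twist":[0,0,-0.4]},{"translation":[0.1,-0.5,0.5],"twist":[0,0,-0.5]},{"translation":[0.12,-0.6,0.6],"twist":[0,0,-0.6]},{"translation":[0.14,-0.7,0.7],"twist":[0,0,-0.7]},{"translation":[0.16,-0.8,0.8],"twist":[0,0,-0.8]},{"translation":[0.18,-0.9,0.85],"twist":[0,0,-0.9]},{"translation":[0.2,-1,0.9],"twist":[0,0,-1]}]'

```text
t: 55.95
ee_pos: [602.7, 81.4, 554.6]
orientation: [1.498, 2.76, 0.001]
ft_force: [-0.0, 0.0, 0.2]
width: 39.1
```

Emit:
send_rows --commands '[{"translation":[0.02,-0.1,0],"twist":[0,0,-0.11]},{"translation":[0.04,-0.2,0],"twist":[0,0,-0.22]},{"translation":[0.06,-0.3,0],"twist":[0,0,-0.33]},{"translation":[0.08,-0.4,0],"twist":[0,0,-0.44]},{"translation":[0.1,-0.5,0],"twist":[0,0,-0.55]},{"translation":[0.12,-0.6,0],"twist":[0,0,-0.66]},{"translation":[0.14,-0.7,0],"twist":[0,0,-0.77]},{"translation":[0.16,-0.8,0],"twist":[0,0,-0.88]},{"translation":[0.18,-0.9,0],"twist":[0,0,-0.95]},{"translation":[0.2,-0.94,0],"twist":[0,0,-1]}]'

```text
t: 56.95
ee_pos: [622.9, -13.0, 553.6]
orientation: [2.135, 2.304, 0.001]
ft_force: [0.2, 0.1, 0.1]
width: 39.4
```

Run:
```python
from h import *
np.set_printoptions(precision=1,suppress=True)
s=load('scene0');e=load('side0');k=1.5625
print('lidbar',tri([s,e],[np.array([386,267])/k,np.array([393,141])/k]))
o=ctrl.get_obs();print(o['ee_pos'],o['orientation'],R.from_rotvec(o['orientation']).as_matrix()[:,1])
w=snap('wrist','wr12');c=snap('scene','sc12')
yaw=.018;O=np.array([569,-117,0.]);Rz=R.from_euler('z',yaw).as_matrix()
im=c['img'][:,:,::-1].copy();im2=w['img'][:,:,::-1].copy()
CP=[[-100,-90,87],[-100,90,87],[100,-90,87],[-92,342,154],[92,342,154],[-92,92,154],[92,92,154]]
for a in (1.4,1.48,1.55):
    for y in(-45,45): CP.append([100-242*np.cos(a)+7*np.sin(a),y,89+242*np.sin(a)+7*np.cos(a)])
for d,i in((c,im),(w,im2)):
    for p in proj(d,np.array(CP)@Rz.T+O):
        if abs(p).max()<600: cv2.circle(i,tuple(int(round(x)) for x in p),1,(0,255,0),-1)
cv2.imwrite('pics/m12.png',np.hstack([cv2.resize(im[110:300,170:370],(400,380)),cv2.resize(im2,(400,380))]))
```

```text
lidbar [ 659.8 -115.6  327.2]
[622.9 -13.  553.6] [2.1 2.3 0. ] [1.  0.1 0. ]
```

View pics/m12.png

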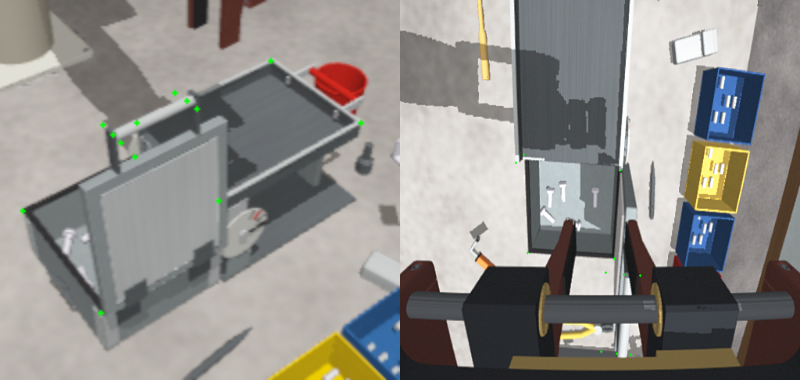

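Emit:
send_rows --commands '[{"translation":[0.04,-0.1,0],"twist":[0,0,-0.01]},{"translation":[0.08,-0.2,0],"twist":[0,0,-0.02]},{"translation":[0.12,-0.3,0],"twist":[0,0,-0.04]},{"translation":[0.16,-0.4,0],"twist":[0,0,-0.05]},{"translation":[0.2,-0.5,0],"twist":[0,0,-0.06]},{"translation":[0.24,-0.6,0],"twist":[0,0,-0.07]},{"translation":[0.28,-0.7,0],"twist":[0,0,-0.09]},{"translation":[0.32,-0.8,0],"twist":[0,0,-0.1]},{"translation":[0.36,-0.9,0],"twist":[0,0,-0.11]},{"translation":[0.37,-1,0],"twist":[0,0,-0.12]}]'

```text
t: 58.05
ee_pos: [660.4, -113.1, 552.5]
orientation: [-2.202, -2.241, -0.0]
ft_force: [-0.2, -0.4, 0.8]
width: 39.3
```

Run:
```python
from h import *
w=snap('wrist','wr13');f=snap('scene','sc13')
im=np.hstack([cv2.resize(w['img'],(400,300)),cv2.resize(f['img'][110:230,190:350],(400,300))])
im=im.copy()
cv2.imwrite('pics/m13.png',im[:,:,::-1]); print(ctrl.get_obs()['ee_pos'])
```

```text
[ 660.13559101 -113.5192247   552.50298678]
```

View pics/m13.png

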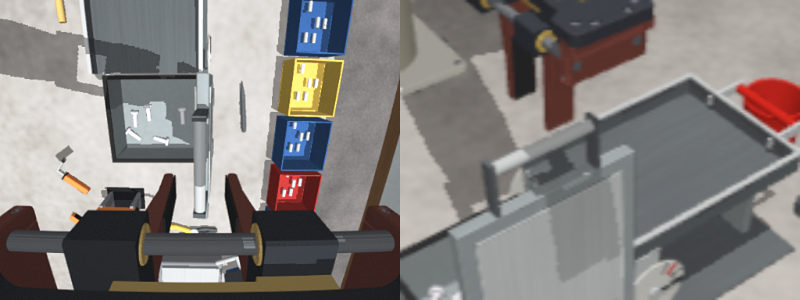

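The five rivets are in the chest, the pan is empty and level, and the lid bar (column ~200) lies midway between the fingers. Going down on it.

Emit:
send_rows --commands '[{"translation":[0,-0.01,-0.07],"twist":[0,0,0]},{"translation":[0,-0.02,-0.14],"twist":[0,0,0]},{"translation":[0,-0.02,-0.21],"twist":[0,0,0]},{"translation":[0,-0.02,-0.28],"twist":[0,0,0]},{"translation":[0,-0.02,-0.35],"twist":[0,0,0]},{"translation":[0,-0.02,-0.42],"twist":[0,0,0]},{"translation":[0,-0.02,-0.48],"twist":[0,0,0]},{"translation":[0,-0.02,-0.54],"twist":[0,0,0]},{"translation":[0,-0.02,-0.59],"twist":[0,0,0]},{"translation":[0,-0.02,-0.59],"twist":[0,0,0]}]'

```text
t: 59.15
ee_pos: [659.9, -114.2, 492.7]
orientation: [-2.201, -2.241, 0.001]
ft_force: [0.2, 0.1, -0.7]
width: 39.2
```

Emit:
send_rows --commands '[{"translation":[0,0,0],"twist":[0,0,0]},{"translation":[0,0,0],"twist":[0,0,0]},{"translation":[0,0,0],"twist":[0,0,0]},{"translation":[0,0,0],"twist":[0,0,0]},{"translation":[0,0,0],"twist":[0,0,0]},{"translation":[0,0,0],"twist":[0,0,0]},{"translation":[0,0,0],"twist":[0,0,0]},{"translation":[0,0,0],"twist":[0,0,0]},{"translation":[0,0,0],"twist":[0,0,0]},{"translation":[0,0,0],"twist":[0,0,0]}]' --grip 1

```text
t: 60.15
ee_pos: [660.0, -114.2, 494.0]
orientation: [2.201, 2.241, 0.0]
ft_force: [-1.4, 0.7, 3.9]
width: 11.2
```

Emit:
send_rows --commands '[{"translation":[-0.03,0,0],"twist":[0,0,0]},{"translation":[-0.07,0,0],"twist":[0,0,0]},{"translation":[-0.1,0,0],"twist":[0,0,0]},{"translation":[-0.13,0,-0.01],"twist":[0,0,0]},{"translation":[-0.17,0,-0.01],"twist":[0,0,0]},{"translation":[-0.2,0,-0.01],"twist":[0,0,0]},{"translation":[-0.23,0,-0.02],"twist":[0,0,0]},{"translation":[-0.27,0,-0.02],"twist":[0,0,0]},{"translation":[-0.3,0,-0.03],"twist":[0,0,0]},{"translation":[-0.33,-0.01,-0.03],"twist":[0,0,0]}]'

```text
t: 61.15
ee_pos: [626.7, -114.9, 490.6]
orientation: [-2.201, -2.241, -0.001]
ft_force: [4.0, 3.0, 3.1]
width: 11.2
```

Emit:
send_rows --commands '[{"translation":[-0.04,0,-0.01],"twist":[0,0,0]},{"translation":[-0.08,0,-0.02],"twist":[0,0,0]},{"translation":[-0.12,0,-0.02],"twist":[0,0,0]},{"translation":[-0.16,0,-0.03],"twist":[0,0,0]},{"translation":[-0.21,0,-0.05],"twist":[0,0,0]},{"translation":[-0.25,0,-0.06],"twist":[0,0,0]},{"translation":[-0.29,0,-0.07],"twist":[0,0,0]},{"translation":[-0.33,-0.01,-0.08],"twist":[0,0,0]},{"translation":[-0.37,-0.01,-0.1],"twist":[0,0,0]},{"translation":[-0.41,-0.01,-0.11],"twist":[0,0,0]}]'

```text
t: 62.15
ee_pos: [585.6, -115.7, 479.4]
orientation: [-2.2, -2.241, -0.001]
ft_force: [4.0, 4.8, -1.2]
width: 11.1
```

Emit:
send_rows --commands '[{"translation":[-0.04,0,-0.01],"twist":[0,0,0]},{"translation":[-0.08,0,-0.03],"twist":[0,0,0]},{"translation":[-0.12,0,-0.05],"twist":[0,0,0]},{"translation":[-0.16,0,-0.06],"twist":[0,0,0]},{"translation":[-0.2,0,-0.08],"twist":[0,0,0]},{"translation":[-0.23,0,-0.1],"twist":[0,0,0]},{"translation":[-0.27,0,-0.12],"twist":[0,0,0]},{"translation":[-0.31,-0.01,-0.14],"twist":[0,0,0]},{"translation":[-0.35,-0.01,-0.16],"twist":[0,0,0]},{"translation":[-0.38,-0.01,-0.18],"twist":[0,0,0]}]'

```text
t: 63.15
ee_pos: [547.4, -116.6, 461.5]
orientation: [-2.2, -2.24, -0.001]
ft_force: [1.9, 6.8, 2.4]
width: 11.1
```

Emit:
send_rows --commands '[{"translation":[-0.04,0,-0.02],"twist":[0,0,0]},{"translation":[-0.07,0,-0.04],"twist":[0,0,0]},{"translation":[-0.11,0,-0.07],"twist":[0,0,0]},{"translation":[-0.14,0,-0.09],"twist":[0,0,0]},{"translation":[-0.18,0,-0.11],"twist":[0,0,0]},{"translation":[-0.21,0,-0.14],"twist":[0,0,0]},{"translation":[-0.25,0,-0.17],"twist":[0,0,0]},{"translation":[-0.28,-0.01,-0.19],"twist":[0,0,0]},{"translation":[-0.31,-0.01,-0.21],"twist":[0,0,0]},{"translation":[-0.35,-0.01,-0.24],"twist":[0,0,0]}]'

```text
t: 64.15
ee_pos: [512.9, -117.5, 437.1]
orientation: [-2.201, -2.241, -0.003]
ft_force: [6.8, 8.0, -4.1]
width: 11.0
```

Emit:
send_rows --commands '[{"translation":[-0.03,0,-0.03],"twist":[0,0,0]},{"translation":[-0.06,0,-0.06],"twist":[0,0,0]},{"translation":[-0.09,0,-0.08],"twist":[0,0,0]},{"translation":[-0.12,0,-0.11],"twist":[0,0,0]},{"translation":[-0.15,0,-0.14],"twist":[0,0,0]},{"translation":[-0.18,0,-0.17],"twist":[0,0,0]},{"translation":[-0.21,0,-0.2],"twist":[0,0,0]},{"translation":[-0.24,-0.01,-0.24],"twist":[0,0,0]},{"translation":[-0.27,-0.01,-0.27],"twist":[0,0,0]},{"translation":[-0.3,-0.01,-0.3],"twist":[0,0,0]}]'

```text
t: 65.15
ee_pos: [482.9, -118.5, 407.2]
orientation: [-2.201, -2.24, -0.003]
ft_force: [8.0, 9.6, -2.9]
width: 11.1
```

Emit:
send_rows --commands '[{"translation":[-0.02,0,-0.03],"twist":[0,0,0]},{"translation":[-0.05,0,-0.06],"twist":[0,0,0]},{"translation":[-0.07,0.01,-0.1],"twist":[0,0,0]},{"translation":[-0.1,0.01,-0.13],"twist":[0,0,0]},{"translation":[-0.12,0.01,-0.17],"twist":[0,0,0]},{"translation":[-0.14,0.01,-0.2],"twist":[0,0,0]},{"translation":[-0.17,0.02,-0.24],"twist":[0,0,0]},{"translation":[-0.19,0.02,-0.27],"twist":[0,0,0]},{"translation":[-0.21,0.02,-0.31],"twist":[0,0,0]},{"translation":[-0.23,0.02,-0.35],"twist":[0,0,0]}]'

```text
t: 66.15
ee_pos: [459.6, -117.8, 372.5]
orientation: [2.2, 2.241, -0.002]
ft_force: [-0.6, -6.2, 2.9]
width: 11.0
```

Emit:
send_rows --commands '[{"translation":[-0.02,0,-0.04],"twist":[0,0,0]},{"translation":[-0.04,0,-0.07],"twist":[0,0,0]},{"translation":[-0.06,0,-0.11],"twist":[0,0,0]},{"translation":[-0.08,0,-0.15],"twist":[0,0,0]},{"translation":[-0.1,0,-0.18],"twist":[0,0,0]},{"translation":[-0.12,0,-0.22],"twist":[0,0,0]},{"translation":[-0.13,0,-0.26],"twist":[0,0,0]},{"translation":[-0.15,0,-0.3],"twist":[0,0,0]},{"translation":[-0.16,0,-0.34],"twist":[0,0,0]},{"translation":[-0.18,0,-0.38],"twist":[0,0,0]}]'

```text
t: 67.15
ee_pos: [442.1, -117.7, 334.6]
orientation: [2.2, 2.24, -0.0]
ft_force: [3.9, -4.1, 1.5]
width: 11.0
```

Emit:
send_rows --commands '[{"translation":[-0.01,0,-0.04],"twist":[0,0,0]},{"translation":[-0.03,0,-0.08],"twist":[0,0,0]},{"translation":[-0.04,0,-0.12],"twist":[0,0,0]},{"translation":[-0.05,0,-0.16],"twist":[0,0,0]},{"translation":[-0.06,0,-0.2],"twist":[0,0,0]},{"translation":[-0.07,0,-0.24],"twist":[0,0,0]},{"translation":[-0.08,0,-0.28],"twist":[0,0,0]},{"translation":[-0.09,0,-0.32],"twist":[0,0,0]},{"translation":[-0.1,0,-0.37],"twist":[0,0,0]},{"translation":[-0.11,0,-0.41],"twist":[0,0,0]}]'

```text
t: 68.15
ee_pos: [431.3, -117.3, 293.4]
orientation: [2.201, 2.24, 0.001]
ft_force: [4.6, -4.2, 0.8]
width: 11.3
```

Emit:
send_rows --commands '[{"translation":[-0.01,0,-0.04],"twist":[0,0,0]},{"translation":[-0.01,0,-0.08],"twist":[0,0,0]},{"translation":[-0.02,0,-0.12],"twist":[0,0,0]},{"translation":[-0.02,0,-0.16],"twist":[0,0,0]},{"translation":[-0.03,0,-0.2],"twist":[0,0,0]},{"translation":[-0.03,0,-0.23],"twist":[0,0,0]},{"translation":[-0.03,0,-0.26],"twist":[0,0,0]},{"translation":[-0.03,0,-0.29],"twist":[0,0,0]},{"translation":[-0.03,0,-0.31],"twist":[0,0,0]},{"translation":[-0.03,0,-0.33],"twist":[0,0,0]}]'

```text
t: 69.15
ee_pos: [428.2, -117.1, 260.5]
orientation: [2.201, 2.241, 0.001]
ft_force: [3.8, -1.0, 18.1]
width: 11.3
```

The lid is down on its gasket (18 N at the bar, bar height ~97). Release and go over the probe rest.

Emit:
send_rows --commands '[{"translation":[0,0,0],"twist":[0,0,0]},{"translation":[0,0,0],"twist":[0,0,0]},{"translation":[0,0,0],"twist":[0,0,0]},{"translation":[0,0,0],"twist":[0,0,0]},{"translation":[0,0,0],"twist":[0,0,0]},{"translation":[0,0,0.08],"twist":[0,0,0]},{"translation":[0,0,0.18],"twist":[0,0,0]},{"translation":[0,0,0.3],"twist":[0,0,0]},{"translation":[0,0,0.45],"twist":[0,0,0]},{"translation":[0,0,0.6],"twist":[0,0,0]}]' --grip 0

```text
t: 70.15
ee_pos: [428.0, -117.2, 322.3]
orientation: [2.201, 2.241, 0.001]
ft_force: [0.1, 0.0, 1.0]
width: 44.1
```

Emit:
send_rows --commands '[{"translation":[0.01,-0.1,0.1],"twist":[0,0,0]},{"translation":[0.02,-0.2,0.2],"twist":[0,0,0]},{"translation":[0.03,-0.3,0.3],"twist":[0,0,0]},{"translation":[0.04,-0.4,0.4],"twist":[0,0,0]},{"translation":[0.05,-0.5,0.5],"twist":[0,0,0]},{"translation":[0.06,-0.6,0.6],"twist":[0,0,0]},{"translation":[0.07,-0.7,0.7],"twist":[0,0,0]},{"translation":[0.08,-0.8,0.8],"twist":[0,0,0]},{"translation":[0.09,-0.9,0.9],"twist":[0,0,0]},{"translation":[0.1,-1,1],"twist":[0,0,0]}]'

```text
t: 71.15
ee_pos: [438.1, -218.0, 421.5]
orientation: [-2.201, -2.241, 0.0]
ft_force: [-0.6, 0.4, -1.1]
width: 43.7
```

Emit:
send_rows --commands '[{"translation":[0.02,-0.1,0],"twist":[0,0,0]},{"translation":[0.04,-0.2,0],"twist":[0,0,0]},{"translation":[0.06,-0.3,0],"twist":[0,0,0]},{"translation":[0.08,-0.4,0],"twist":[0,0,0]},{"translation":[0.1,-0.5,0],"twist":[0,0,0]},{"translation":[0.12,-0.6,0],"twist":[0,0,0]},{"translation":[0.14,-0.7,0],"twist":[0,0,0]},{"translation":[0.16,-0.8,0],"twist":[0,0,0]},{"translation":[0.18,-0.9,0],"twist":[0,0,0]},{"translation":[0.2,-1,0],"twist":[0,0,0]}]'

```text
t: 72.15
ee_pos: [458.2, -318.0, 420.7]
orientation: [2.201, 2.241, 0.0]
ft_force: [0.6, 0.3, -0.2]
width: 43.9
```

Run:
```python
from h import *
np.set_printoptions(precision=1,suppress=True)
w=snap('wrist','wr14');s=snap('scene','sc14')
im=cv2.resize(w['img'],(400,300));i2=cv2.resize(s['img'][150:330,60:300],(400,300))
cv2.imwrite('pics/m14.png',np.hstack([im,i2])[:,:,::-1])
hsv=cv2.cvtColor(np.ascontiguousarray(w['img']),cv2.COLOR_RGB2HSV);m=cv2.inRange(hsv,(8,180,100),(18,255,255))
n,l,st,ce=cv2.connectedComponentsWithStats(m)
for i in range(1,n):
    if st[i,4]>150:
        ys,xs=np.where(l==i);p=plane(w,np.c_[xs,ys],84)[:,:2].astype(np.float32)
        print(st[i],ce[i],cv2.minAreaRect(p))
o=ctrl.get_obs();print(o['ee_pos'])
```

```text
[144 129  48  36 418] [165.4 146. ] ((358.64581298828125, -290.02911376953125), (14.899052619934082, 56.756561279296875), 51.18159866333008)
[219 183  78  21 340] [255.6 186.5] ((458.078125, -333.117431640625), (92.94232940673828, 22.929487228393555), 12.814437866210938)
[ 458.3 -318.4  420.7]
```

View pics/m14.png

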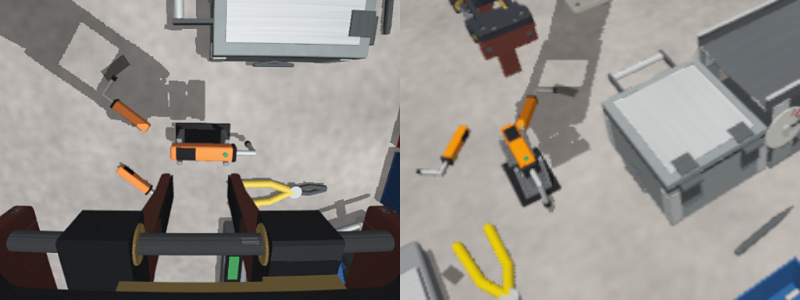

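Run:
```python
from h import *
np.set_printoptions(precision=1,suppress=True)
w=load('wr14')
hsv=cv2.cvtColor(np.ascontiguousarray(w['img']),cv2.COLOR_RGB2HSV);m=cv2.inRange(hsv,(6,150,60),(20,255,255));m[:,:205]=0;m[:170]=0;m[215:]=0;m[:,320:]=0
ys,xs=np.where(m)
top=[];bot=[]
for u in range(xs.min()+3,xs.max()-2):
    v=ys[xs==u]
    if len(v): top.append((u,v.min()-.5));bot.append((u,v.max()+.5))
for nm,L in(('top',top),('bot',bot)):
    for z in (84,62):
        p=plane(w,np.array(L),z); f=np.polyfit(p[:,0],p[:,1],1); r=p[:,1]-np.polyval(f,p[:,0]); g=abs(r)<2.; f=np.polyfit(p[g,0],p[g,1],1)
        print(nm,z,np.degrees(np.arctan(f[0])),np.polyval(f,458),g.sum(),len(g))
print('ends',plane(w,[[xs.min(),ys[xs==xs.min()].mean()],[xs.max(),ys[xs==xs.max()].mean()]],84), xs.min(),xs.max())
cv2.imwrite('pics/m15.png',cv2.resize(w['img'][160:220,200:340,::-1],(700,300),interpolation=cv2.INTER_CUBIC))
```

```text
top 84 -0.10891508525462865 -329.2854856997821 74 74
top 62 -0.10891508525466691 -335.8324786936643 74 74
bot 84 -3.5114829995756414 -354.679129865101 17 74
bot 62 -3.334887736611506 -363.0771395161765 16 74
ends [[ 414.1 -338.8   84. ]
 [ 507.2 -342.1   84. ]] 218 297
```

View pics/m15.png

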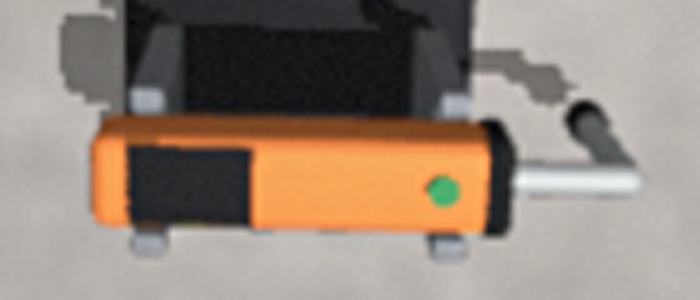

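Lid shut. The real (largest) probe lies in the rest along about world +x, handle centre ≈ (463,-343), wand pointing +x. Turning the jaws across it.

Emit:
send_rows --commands '[{"translation":[0.01,-0.02,-0.02],"twist":[0,0,-0.1]},{"translation":[0.01,-0.05,-0.04],"twist":[0,0,-0.2]},{"translation":[0.02,-0.08,-0.06],"twist":[0,0,-0.3]},{"translation":[0.02,-0.1,-0.08],"twist":[0,0,-0.4]},{"translation":[0.03,-0.12,-0.1],"twist":[0,0,-0.5]},{"translation":[0.03,-0.15,-0.12],"twist":[0,0,-0.6]},{"translation":[0.04,-0.18,-0.14],"twist":[0,0,-0.7]},{"translation":[0.04,-0.2,-0.16],"twist":[0,0,-0.8]},{"translation":[0.05,-0.22,-0.18],"twist":[0,0,-0.9]},{"translation":[0.05,-0.25,-0.2],"twist":[0,0,-1]}]'

```text
t: 73.25
ee_pos: [463.0, -342.0, 400.6]
orientation: [-2.689, -1.624, -0.0]
ft_force: [-0.2, 0.0, -0.3]
width: 44.0
```

Emit:
send_rows --commands '[{"translation":[0,0,-0.05],"twist":[0,0,-0.1]},{"translation":[0,0,-0.1],"twist":[0,0,-0.2]},{"translation":[0,0,-0.15],"twist":[0,0,-0.3]},{"translation":[0,0,-0.2],"twist":[0,0,-0.4]},{"translation":[0,0,-0.25],"twist":[0,0,-0.5]},{"translation":[0,0,-0.3],"twist":[0,0,-0.6]},{"translation":[0,0,-0.35],"twist":[0,0,-0.7]},{"translation":[0,0,-0.4],"twist":[0,0,-0.8]},{"translation":[0,0,-0.45],"twist":[0,0,-0.9]},{"translation":[0,0,-0.5],"twist":[0,0,-1]}]'

```text
t: 74.25
ee_pos: [463.0, -342.0, 350.5]
orientation: [-3.007, -0.909, 0.0]
ft_force: [0.2, 0.8, -0.4]
width: 44.1
```

Emit:
send_rows --commands '[{"translation":[0,0,-0.03],"twist":[0,0,-0.12]},{"translation":[0,0,-0.06],"twist":[0,0,-0.24]},{"translation":[0,0,-0.09],"twist":[0,0,-0.36]},{"translation":[0,0,-0.12],"twist":[0,0,-0.48]},{"translation":[0,0,-0.15],"twist":[0,0,-0.6]},{"translation":[0,0,-0.18],"twist":[0,0,-0.7]},{"translation":[0,0,-0.21],"twist":[0,0,-0.8]},{"translation":[0,0,-0.24],"twist":[0,0,-0.9]},{"translation":[0,0,-0.27],"twist":[0,0,-0.95]},{"translation":[0,0,-0.3],"twist":[0,0,-1]}]'

```text
t: 75.25
ee_pos: [463.0, -342.0, 320.5]
orientation: [-3.138, -0.138, 0.0]
ft_force: [-0.6, 0.2, -0.5]
width: 43.9
```

Emit:
send_rows --commands '[{"translation":[0,0,0],"twist":[0,0,-0.09]},{"translation":[0,0,0],"twist":[0,0,-0.18]},{"translation":[0,0,0],"twist":[0,0,-0.18]},{"translation":[0,0,0],"twist":[0,0,-0.18]},{"translation":[0,0,0],"twist":[0,0,-0.18]},{"translation":[0,0,0],"twist":[0,0,-0.18]},{"translation":[0,0,0],"twist":[0,0,-0.18]},{"translation":[0,0,0],"twist":[0,0,-0.18]},{"translation":[0,0,0],"twist":[0,0,-0.18]},{"translation":[0,0,0],"twist":[0,0,-0.18]}]'

```text
t: 76.25
ee_pos: [463.0, -342.2, 320.7]
orientation: [3.142, -0.002, 0.0]
ft_force: [-0.7, -0.6, 0.4]
width: 43.9
```

Run:
```python
from h import *
np.set_printoptions(precision=2,suppress=True)
w=snap('wrist','wr16');s=snap('side','sd16')
o=ctrl.get_obs();print(o['ee_pos'],R.from_rotvec(o['orientation']).as_matrix()[:,1],o['qpos'])
hsv=cv2.cvtColor(np.ascontiguousarray(w['img']),cv2.COLOR_RGB2HSV);m=cv2.inRange(hsv,(6,150,60),(20,255,255))
n,l,st,ce=cv2.connectedComponentsWithStats(m);i=1+st[1:,4].argmax();print(st[i],ce[i],plane(w,[ce[i]],84))
# long edges at top face: left and right bounds per row
ys,xs=np.where(l==i)
L=[];Rr=[]
for v in range(ys.min()+4,ys.max()-3):
    u=xs[ys==v]
    if len(u)>3: L.append((u.min()-.5,v));Rr.append((u.max()+.5,v))
for q in(L,Rr):
    p=plane(w,np.array(q),84);f=np.polyfit(p[:,0],p[:,1],1);print('edge y at x=463',np.polyval(f,463),'slope deg',np.degrees(f[0]),'x range',p[:,0].min(),p[:,0].max())
cv2.imwrite('pics/m16.png',np.hstack([cv2.resize(w['img'],(400,300)),cv2.resize(s['img'][110:230,290:450],(400,300))])[:,:,::-1])
```

```text
[ 463.01 -342.19  320.66] [-0. -1. -0.] [-0.66  0.46  1.8   0.    0.88  0.91]
[ 244  153   32  106 2233] [259.46 195.36] [[ 472.91 -345.96   84.  ]]
edge y at x=463 -334.2050131248798 slope deg 0.48608143687849575 x range 419.12196536351735 504.3317763069075
edge y at x=463 -357.7138802560854 slope deg -0.5149728077428332 x range 419.08826245692944 504.307122363781
```

View pics/m16.png

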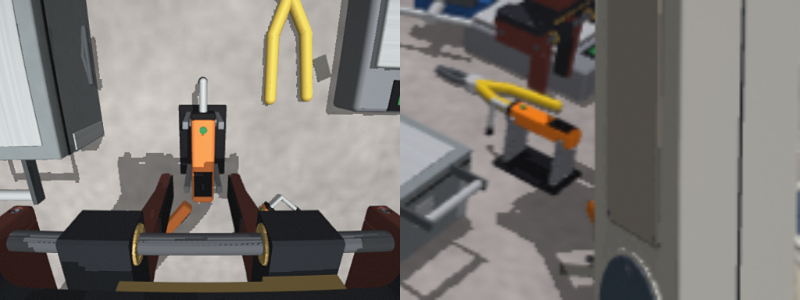

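Emit:
send_rows --commands '[{"translation":[0,-0.02,-0.09],"twist":[0,0,0]},{"translation":[0,-0.04,-0.18],"twist":[0,0,0]},{"translation":[0,-0.04,-0.27],"twist":[0,0,0]},{"translation":[0,-0.04,-0.36],"twist":[0,0,0]},{"translation":[0,-0.04,-0.45],"twist":[0,0,0]},{"translation":[0,-0.04,-0.54],"twist":[0,0,0]},{"translation":[0,-0.04,-0.63],"twist":[0,0,0]},{"translation":[0,-0.04,-0.72],"twist":[0,0,0]},{"translation":[0,-0.04,-0.8],"twist":[0,0,0]},{"translation":[0,-0.04,-0.84],"twist":[0,0,0]}]'

```text
t: 77.35
ee_pos: [462.9, -346.1, 235.7]
orientation: [-3.141, 0.002, 0.001]
ft_force: [-0.6, 0.5, 0.1]
width: 44.0
```

Emit:
send_rows --commands '[{"translation":[0,0,0],"twist":[0,0,0]},{"translation":[0,0,0],"twist":[0,0,0]},{"translation":[0,0,0],"twist":[0,0,0]},{"translation":[0,0,0],"twist":[0,0,0]},{"translation":[0,0,0],"twist":[0,0,0]},{"translation":[0,0,0],"twist":[0,0,0]},{"translation":[0,0,0],"twist":[0,0,0]},{"translation":[0,0,0],"twist":[0,0,0]},{"translation":[0,0,0],"twist":[0,0,0]},{"translation":[0,0,0],"twist":[0,0,0]}]' --grip 1

```text
t: 78.35
ee_pos: [463.2, -346.3, 237.0]
orientation: [3.141, -0.002, 0.001]
ft_force: [-0.4, 0.9, 5.2]
width: 24.1
```

Emit:
send_rows --commands '[{"translation":[0,0,0.05],"twist":[0,0,0]},{"translation":[0,0,0.1],"twist":[0,0,0]},{"translation":[0,0,0.15],"twist":[0,0,0]},{"translation":[0,0,0.2],"twist":[0,0,0]},{"translation":[0,0,0.3],"twist":[0,0,0]},{"translation":[0,0,0.4],"twist":[0,0,0]},{"translation":[0,0,0.5],"twist":[0,0,0]},{"translation":[0,0,0.6],"twist":[0,0,0]},{"translation":[0,0,0.7],"twist":[0,0,0]},{"translation":[0,0,0.78],"twist":[0,0,0]}]'

```text
t: 79.35
ee_pos: [463.1, -346.2, 315.8]
orientation: [3.141, -0.002, 0.001]
ft_force: [-0.4, -0.0, -1.6]
width: 23.7
```

Run:
```python
from h import *
np.set_printoptions(precision=2,suppress=True)
w=snap('wrist','wr17');s=snap('scene','sc17');d=snap('side','sd17')
o=ctrl.get_obs();p=o['ee_pos'];print(p,R.from_rotvec(o['orientation']).as_matrix()[:,1],o['width'])
T=p-np.array([0,0,163])
for n,x in(('w',w),('s',s),('d',d)): print(n,'pred tip',proj(x,[T+[80,0,-54],T+[50,0,0]]))
a=cv2.resize(w['img'][90:240,180:380],(400,300));b=cv2.resize(s['img'][150:270,80:240],(400,300))
cv2.imwrite('pics/m17.png',np.hstack([a,b])[:,:,::-1])
```

```text
[ 463.11 -346.27  315.36] [-0. -1.  0.] 24.02451082756213
w pred tip [[254.29 106.  ]
 [253.89 168.21]]
s pred tip [[141.02 254.82]
 [130.7  232.24]]
d pred tip [[326.83 143.24]
 [336.28 132.35]]
```

View pics/m17.png

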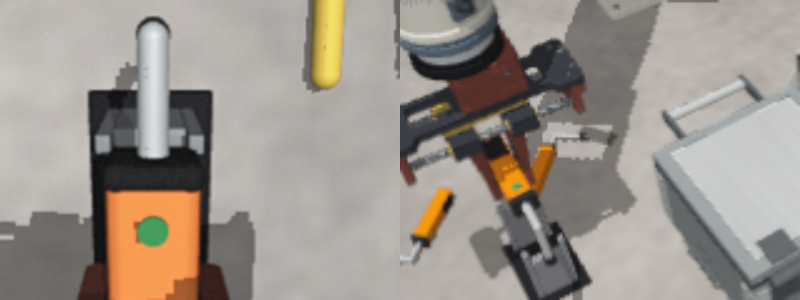

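Run:
```python
from h import *
np.set_printoptions(precision=0,suppress=True,linewidth=200)
O=np.array([570,-117,0.]);Rz=R.from_euler('z',.016).as_matrix()
for fn in('wr14','wr16','wr17','sc17'):
    d=load(fn);g=cv2.cvtColor(np.ascontiguousarray(d['img']),cv2.COLOR_RGB2GRAY).astype(np.float32)
    for z in (103,):
      for xr in ((-85,-30),(30,85)):
        off=np.arange(-20,21,2);row=[]
        for f in off:
            P=np.array([[x,-90+f,z] for x in np.linspace(*xr,23)])@Rz.T+O
            p=proj(d,P).astype(np.float32); ok=(p[:,0]>0)&(p[:,0]<511)&(p[:,1]>0)&(p[:,1]<383)
            row.append(cv2.remap(g,p[None,:,0],p[None,:,1],1)[0][ok].mean() if ok.sum()>5 else -1)
        print(fn,z,xr,np.array(row))
print(off)
```

```text
wr14 103 (-85, -30) [187. 187. 188. 189. 158. 147. 146.  93.  68.  74.  66. 161. 170. 170. 170. 170. 170. 169. 182. 228. 226.]
wr14 103 (30, 85) [184. 184. 182. 181. 181. 181. 181. 143. 104. 109.  59. 149. 162. 160. 161. 160. 160. 160. 155. 217. 218.]
wr16 103 (-85, -30) [ 74.  76.  85.  68.  69.  26.  38.  68.  71.  74. 100. 153. 163. 162. 163. 162. 162. 163. 138. 212. 215.]
wr16 103 (30, 85) [-1 -1 -1 -1 -1 -1 -1 -1 -1 -1 -1 -1 -1 -1 -1 -1 -1 -1 -1 -1 -1]
wr17 103 (-85, -30) [ 70.  90.  66.  65.  65.  16.  47.  65.  68.  71.  96. 147. 156. 156. 156. 156. 156. 156. 131. 202. 206.]
wr17 103 (30, 85) [-1 -1 -1 -1 -1 -1 -1 -1 -1 -1 -1 -1 -1 -1 -1 -1 -1 -1 -1 -1 -1]
sc17 103 (-85, -30) [177. 171. 165. 157. 148. 141. 134. 116.  89.  87. 119. 150. 165. 166. 166. 166. 166. 167. 180. 199. 204.]
sc17 103 (30, 85) [100.  99. 101. 102. 101. 101. 101.  95.  81.  83. 113. 146. 163. 164. 164. 164. 164. 164. 173. 192. 200.]
[-20 -18 -16 -14 -12 -10  -8  -6  -4  -2   0   2   4   6   8  10  12  14  16  18  20]
```

Lid edge measured +1 mm from the model in all views, so the pose holds. Bringing the tip to the front of the seam.

Emit:
send_rows --commands '[{"translation":[-0.05,0.08,0],"twist":[0,0,0]},{"translation":[-0.12,0.17,0],"twist":[0,0,0]},{"translation":[-0.18,0.26,0],"twist":[0,0,0]},{"translation":[-0.24,0.35,-0.02],"twist":[0,0,0]},{"translation":[-0.3,0.44,-0.04],"twist":[0,0,0]},{"translation":[-0.36,0.53,-0.06],"twist":[0,0,0]},{"translation":[-0.42,0.62,-0.08],"twist":[0,0,0]},{"translation":[-0.48,0.71,-0.1],"twist":[0,0,0]},{"translation":[-0.54,0.8,-0.11],"twist":[0,0,0]},{"translation":[-0.59,0.86,-0.11],"twist":[0,0,0]}]'

```text
t: 80.5
ee_pos: [403.4, -259.3, 303.5]
orientation: [-3.141, 0.001, 0.001]
ft_force: [0.6, 0.7, -1.7]
width: 24.1
```

Emit:
send_rows --commands '[{"translation":[0,0.05,0],"twist":[0,0,0]},{"translation":[0,0.1,0],"twist":[0,0,0]},{"translation":[0,0.15,0],"twist":[0,0,0]},{"translation":[0,0.2,0],"twist":[0,0,0]},{"translation":[0,0.25,0],"twist":[0,0,0]},{"translation":[0,0.29,0],"twist":[0,0,0]},{"translation":[0,0.33,0],"twist":[0,0,0]},{"translation":[0,0.36,0],"twist":[0,0,0]},{"translation":[0,0.39,0],"twist":[0,0,0]},{"translation":[0,0.41,0],"twist":[0,0,0]}]'

```text
t: 81.5
ee_pos: [404.0, -219.0, 303.7]
orientation: [-3.142, 0.002, 0.0]
ft_force: [-0.5, -0.1, -1.4]
width: 24.1
```

Run:
```python
from h import *
np.set_printoptions(precision=1,suppress=True)
w=snap('wrist','wr18');s=snap('scene','sc18')
o=ctrl.get_obs();p=o['ee_pos'];print(p,o['width'],o['ft_force'])
T=p-np.array([0,0,164])
O=np.array([570,-116.5,0.]);Rz=R.from_euler('z',.016).as_matrix()
S=np.array([[-80,-90,87],[80,-90,87.]])@Rz.T+O;print(S)
ims=[]
for d,(y0,y1,x0,x1) in((w,(60,240,120,360)),(s,(180,270,140,260))):
    k=400/(x1-x0);im=cv2.resize(d['img'][y0:y1,x0:x1],(400,300),interpolation=cv2.INTER_CUBIC).copy()
    for q,c in list(zip(proj(d,S),[(0,255,0)]*2))+[(proj(d,[T+[80,0,-54]])[0],(255,0,255))]:
        u=(int((q[0]-x0)*k),int((q[1]-y0)*300/(y1-y0)));print(q)
        cv2.circle(im,u,3,c,1)
    ims.append(im)
cv2.imwrite('pics/m18.png',np.hstack(ims)[:,:,::-1])
```

```text
[ 404.  -219.   303.7] 23.906787139317636 [ 0.8  0.4 -0.5]
[[ 491.5 -207.8   87. ]
 [ 651.4 -205.2   87. ]]
[237.5  94.3]
[ 228.8 -200.4]
[254.5 105.8]
[184.5 219.5]
[215.8 260.1]
[179.5 220. ]
```

View pics/m18.png

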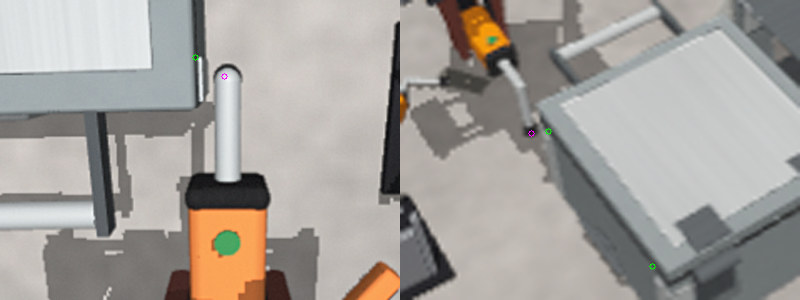

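Tip sits ~12 mm off the face at the front corner, height ~86; closing to ~6 mm, then scanning at 25 mm/s.

Emit:
send_rows --commands '[{"translation":[0,0.015,0.005],"twist":[0,0,0]},{"translation":[0,0.03,0.01],"twist":[0,0,0]},{"translation":[0,0.045,0.01],"twist":[0,0,0]},{"translation":[0,0.06,0.01],"twist":[0,0,0]},{"translation":[0,0.06,0.01],"twist":[0,0,0]},{"translation":[0,0.06,0.01],"twist":[0,0,0]},{"translation":[0,0.06,0.01],"twist":[0,0,0]},{"translation":[0,0.06,0.01],"twist":[0,0,0]},{"translation":[0,0.06,0.01],"twist":[0,0,0]},{"translation":[0,0.06,0.01],"twist":[0,0,0]}]'

```text
t: 82.6
ee_pos: [404.0, -213.2, 304.6]
orientation: [-3.142, 0.002, 0.0]
ft_force: [0.1, -0.1, -2.1]
width: 23.8
```

Emit:
send_rows --commands '[{"translation":[0.025,0,0],"twist":[0,0,0]},{"translation":[0.05,0.001,0],"twist":[0,0,0]},{"translation":[0.075,0.001,0],"twist":[0,0,0]},{"translation":[0.1,0.002,0],"twist":[0,0,0]},{"translation":[0.125,0.002,0],"twist":[0,0,0]},{"translation":[0.15,0.002,0],"twist":[0,0,0]},{"translation":[0.175,0.003,0],"twist":[0,0,0]},{"translation":[0.2,0.003,0],"twist":[0,0,0]},{"translation":[0.225,0.004,0],"twist":[0,0,0]},{"translation":[0.25,0.004,0],"twist":[0,0,0]}]'

```text
t: 83.6
ee_pos: [429.2, -212.8, 304.7]
orientation: [3.142, -0.002, 0.0]
ft_force: [-0.2, 0.4, -1.6]
width: 23.9
```

Emit:
send_rows --commands '[{"translation":[0.025,0,0],"twist":[0,0,0]},{"translation":[0.05,0.001,0],"twist":[0,0,0]},{"translation":[0.075,0.001,0],"twist":[0,0,0]},{"translation":[0.1,0.002,0],"twist":[0,0,0]},{"translation":[0.125,0.002,0],"twist":[0,0,0]},{"translation":[0.15,0.002,0],"twist":[0,0,0]},{"translation":[0.175,0.003,0],"twist":[0,0,0]},{"translation":[0.2,0.003,0],"twist":[0,0,0]},{"translation":[0.225,0.004,0],"twist":[0,0,0]},{"translation":[0.25,0.004,0],"twist":[0,0,0]}]'

```text
t: 84.6
ee_pos: [454.2, -212.4, 304.7]
orientation: [-3.142, 0.002, 0.0]
ft_force: [-0.1, 0.1, -1.6]
width: 23.9
```

Emit:
send_rows --commands '[{"translation":[0.025,0,0],"twist":[0,0,0]},{"translation":[0.05,0.001,0],"twist":[0,0,0]},{"translation":[0.075,0.001,0],"twist":[0,0,0]},{"translation":[0.1,0.002,0],"twist":[0,0,0]},{"translation":[0.125,0.002,0],"twist":[0,0,0]},{"translation":[0.15,0.002,0],"twist":[0,0,0]},{"translation":[0.175,0.003,0],"twist":[0,0,0]},{"translation":[0.2,0.003,0],"twist":[0,0,0]},{"translation":[0.225,0.004,0],"twist":[0,0,0]},{"translation":[0.25,0.004,0],"twist":[0,0,0]}]'

```text
t: 85.6
ee_pos: [479.2, -212.0, 304.6]
orientation: [-3.142, 0.002, 0.0]
ft_force: [0.1, 0.0, -1.8]
width: 24.0
```

Emit:
send_rows --commands '[{"translation":[0.025,0,0],"twist":[0,0,0]},{"translation":[0.05,0.001,0],"twist":[0,0,0]},{"translation":[0.075,0.001,0],"twist":[0,0,0]},{"translation":[0.1,0.002,0],"twist":[0,0,0]},{"translation":[0.125,0.002,0],"twist":[0,0,0]},{"translation":[0.15,0.002,0],"twist":[0,0,0]},{"translation":[0.175,0.003,0],"twist":[0,0,0]},{"translation":[0.2,0.003,0],"twist":[0,0,0]},{"translation":[0.225,0.004,0],"twist":[0,0,0]},{"translation":[0.25,0.004,0],"twist":[0,0,0]}]'

```text
t: 86.6
ee_pos: [504.2, -211.6, 304.7]
orientation: [-3.142, 0.002, 0.0]
ft_force: [0.6, -0.4, -1.6]
width: 24.0
```

Emit:
send_rows --commands '[{"translation":[0.025,0,0],"twist":[0,0,0]},{"translation":[0.05,0.001,0],"twist":[0,0,0]},{"translation":[0.075,0.001,0],"twist":[0,0,0]},{"translation":[0.1,0.002,0],"twist":[0,0,0]},{"translation":[0.125,0.002,0],"twist":[0,0,0]},{"translation":[0.15,0.002,0],"twist":[0,0,0]},{"translation":[0.175,0.003,0],"twist":[0,0,0]},{"translation":[0.2,0.003,0],"twist":[0,0,0]},{"translation":[0.225,0.004,0],"twist":[0,0,0]},{"translation":[0.25,0.004,0],"twist":[0,0,0]}]'

```text
t: 87.6
ee_pos: [529.2, -211.2, 304.7]
orientation: [3.142, -0.002, 0.0]
ft_force: [0.2, -0.8, -1.6]
width: 23.9
```

Emit:
send_rows --commands '[{"translation":[0.025,0,0],"twist":[0,0,0]},{"translation":[0.05,0.001,0],"twist":[0,0,0]},{"translation":[0.075,0.001,0],"twist":[0,0,0]},{"translation":[0.1,0.002,0],"twist":[0,0,0]},{"translation":[0.125,0.002,0],"twist":[0,0,0]},{"translation":[0.15,0.002,0],"twist":[0,0,0]},{"translation":[0.175,0.003,0],"twist":[0,0,0]},{"translation":[0.2,0.003,0],"twist":[0,0,0]},{"translation":[0.225,0.004,0],"twist":[0,0,0]},{"translation":[0.25,0.004,0],"twist":[0,0,0]}]'

```text
t: 88.6
ee_pos: [554.2, -210.8, 304.7]
orientation: [-3.142, 0.002, -0.0]
ft_force: [0.7, 0.1, -1.5]
width: 23.8
```

Emit:
send_rows --commands '[{"translation":[0.025,0,0],"twist":[0,0,0]},{"translation":[0.05,0.001,0],"twist":[0,0,0]},{"translation":[0.075,0.001,0],"twist":[0,0,0]},{"translation":[0.1,0.002,0],"twist":[0,0,0]},{"translation":[0.125,0.002,0],"twist":[0,0,0]},{"translation":[0.15,0.002,0],"twist":[0,0,0]},{"translation":[0.175,0.003,0],"twist":[0,0,0]},{"translation":[0.2,0.003,0],"twist":[0,0,0]},{"translation":[0.225,0.004,0],"twist":[0,0,0]},{"translation":[0.25,0.004,0],"twist":[0,0,0]}]'

```text
t: 89.6
ee_pos: [579.2, -210.4, 304.7]
orientation: [-3.142, 0.002, 0.0]
ft_force: [-0.6, 0.0, -1.3]
width: 24.0
```

Run:
```python
from h import *
np.set_printoptions(precision=1,suppress=True)
w=snap('wrist','wr19');s=snap('scene','sc19')
o=ctrl.get_obs();p=o['ee_pos'];print(p,o['width'],o['ft_force'])
T=p-np.array([0,0,164])
O=np.array([570,-116.5,0.]);Rz=R.from_euler('z',.016).as_matrix()
S=np.array([[-80,-90,87],[80,-90,87.]])@Rz.T+O
ims=[]
for d,(y0,y1,x0,x1) in((w,(60,240,120,360)),(s,(210,300,170,290))):
    k=400/(x1-x0);im=cv2.resize(d['img'][y0:y1,x0:x1],(400,300),interpolation=cv2.INTER_CUBIC).copy()
    for q,c in list(zip(proj(d,S),[(0,255,0)]*2))+[(proj(d,[T+[80,0,-54]])[0],(255,0,255))]:
        cv2.circle(im,(int((q[0]-x0)*k),int((q[1]-y0)*300/(y1-y0))),3,c,1)
    ims.append(im)
cv2.imwrite('pics/m19.png',np.hstack(ims)[:,:,::-1])
```

```text
[ 579.4 -210.4  304.7] 23.915018890685253 [ 1.  -0.2 -1.4]
```

View pics/m19.png

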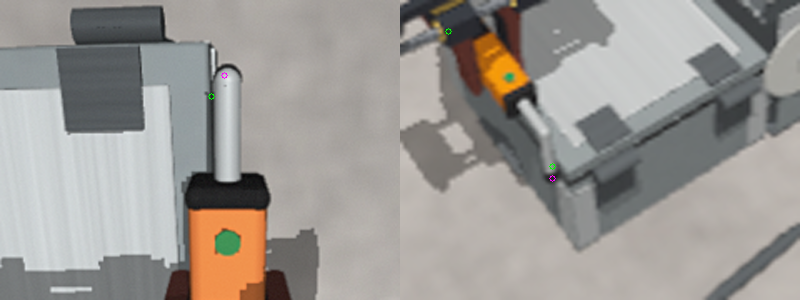

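Scan complete over the full stretch, wand ~6 mm off the face, no contact. Back to the rest.

Emit:
send_rows --commands '[{"translation":[0,-0.05,0],"twist":[0,0,0]},{"translation":[0,-0.1,0],"twist":[0,0,0]},{"translation":[0,-0.15,0.02],"twist":[0,0,0]},{"translation":[0,-0.2,0.04],"twist":[0,0,0]},{"translation":[0,-0.25,0.06],"twist":[0,0,0]},{"translation":[-0.02,-0.3,0.08],"twist":[0,0,0]},{"translation":[-0.04,-0.35,0.1],"twist":[0,0,0]},{"translation":[-0.06,-0.4,0.12],"twist":[0,0,0]},{"translation":[-0.08,-0.45,0.14],"twist":[0,0,0]},{"translation":[-0.1,-0.5,0.15],"twist":[0,0,0]}]'

```text
t: 90.7
ee_pos: [568.8, -260.8, 319.9]
orientation: [3.142, -0.002, 0.0]
ft_force: [0.3, 0.6, -2.3]
width: 23.7
```

Emit:
send_rows --commands '[{"translation":[-0.06,-0.05,0],"twist":[0,0,0]},{"translation":[-0.12,-0.1,0],"twist":[0,0,0]},{"translation":[-0.18,-0.15,0],"twist":[0,0,0]},{"translation":[-0.24,-0.2,0],"twist":[0,0,0]},{"translation":[-0.3,-0.25,0],"twist":[0,0,0]},{"translation":[-0.36,-0.3,0],"twist":[0,0,0]},{"translation":[-0.42,-0.35,0],"twist":[0,0,0]},{"translation":[-0.48,-0.4,0],"twist":[0,0,0]},{"translation":[-0.54,-0.45,0],"twist":[0,0,0]},{"translation":[-0.6,-0.5,0],"twist":[0,0,0]}]'

```text
t: 91.7
ee_pos: [508.5, -310.8, 319.7]
orientation: [3.142, -0.002, 0.0]
ft_force: [0.2, -0.7, -1.3]
width: 24.1
```

Emit:
send_rows --commands '[{"translation":[-0.06,-0.05,0],"twist":[0,0,0]},{"translation":[-0.12,-0.1,0],"twist":[0,0,0]},{"translation":[-0.18,-0.15,0],"twist":[0,0,0]},{"translation":[-0.24,-0.2,0],"twist":[0,0,0]},{"translation":[-0.3,-0.24,0],"twist":[0,0,0]},{"translation":[-0.36,-0.28,0],"twist":[0,0,0]},{"translation":[-0.4,-0.31,0],"twist":[0,0,0]},{"translation":[-0.44,-0.34,0],"twist":[0,0,0]},{"translation":[-0.46,-0.358,0],"twist":[0,0,0]},{"translation":[-0.46,-0.358,0],"twist":[0,0,0]}]'

```text
t: 92.7
ee_pos: [462.8, -346.4, 319.7]
orientation: [3.142, -0.002, 0.0]
ft_force: [0.2, -0.8, -1.8]
width: 24.0
```

Emit:
send_rows --commands '[{"translation":[0,0,-0.07],"twist":[0,0,0]},{"translation":[0,0,-0.14],"twist":[0,0,0]},{"translation":[0,0,-0.21],"twist":[0,0,0]},{"translation":[0,0,-0.28],"twist":[0,0,0]},{"translation":[0,0,-0.35],"twist":[0,0,0]},{"translation":[0,0,-0.42],"twist":[0,0,0]},{"translation":[0,0,-0.48],"twist":[0,0,0]},{"translation":[0,0,-0.54],"twist":[0,0,0]},{"translation":[0,0,-0.6],"twist":[0,0,0]},{"translation":[0,0,-0.65],"twist":[0,0,0]}]'

```text
t: 93.7
ee_pos: [463.0, -346.2, 254.2]
orientation: [-3.142, 0.002, 0.0]
ft_force: [-0.5, 0.4, -1.7]
width: 24.1
```

Emit:
send_rows --commands '[{"translation":[0,0,-0.03],"twist":[0,0,0]},{"translation":[0,0,-0.06],"twist":[0,0,0]},{"translation":[0,0,-0.09],"twist":[0,0,0]},{"translation":[0,0,-0.12],"twist":[0,0,0]},{"translation":[0,0,-0.14],"twist":[0,0,0]},{"translation":[0,0,-0.16],"twist":[0,0,0]},{"translation":[0,0,-0.17],"twist":[0,0,0]},{"translation":[0,0,-0.18],"twist":[0,0,0]},{"translation":[0,0,-0.18],"twist":[0,0,0]},{"translation":[0,0,-0.18],"twist":[0,0,0]}]'

```text
t: 94.7
ee_pos: [463.0, -346.2, 237.0]
orientation: [3.142, -0.002, 0.0]
ft_force: [-2.6, 1.4, 3.1]
width: 23.9
```

Seated (z 237.0 as at pickup, slight upward force). Release to the same 44 mm opening and withdraw straight up.

Emit:
send_rows --commands '[{"translation":[0,0,0],"twist":[0,0,0]},{"translation":[0,0,0],"twist":[0,0,0]},{"translation":[0,0,0],"twist":[0,0,0]},{"translation":[0,0,0],"twist":[0,0,0]},{"translation":[0,0,0],"twist":[0,0,0]},{"translation":[0,0,0],"twist":[0,0,0]},{"translation":[0,0,0.05],"twist":[0,0,0]},{"translation":[0,0,0.12],"twist":[0,0,0]},{"translation":[0,0,0.2],"twist":[0,0,0]},{"translation":[0,0,0.3],"twist":[0,0,0]}]' --grip 0

```text
t: 95.7
ee_pos: [463.0, -346.2, 267.5]
orientation: [3.142, -0.002, 0.0]
ft_force: [-0.6, 0.4, 1.1]
width: 43.9
```

Emit:
send_rows --commands '[{"translation":[0,0,0.1],"twist":[0,0,0]},{"translation":[0,0,0.2],"twist":[0,0,0]},{"translation":[0,0,0.3],"twist":[0,0,0]},{"translation":[0,0,0.4],"twist":[0,0,0]},{"translation":[0,0,0.5],"twist":[0,0,0]},{"translation":[0,0,0.6],"twist":[0,0,0]},{"translation":[0,0,0.7],"twist":[0,0,0]},{"translation":[0,0,0.8],"twist":[0,0,0]},{"translation":[0,0,0.9],"twist":[0,0,0]},{"translation":[0,0,1],"twist":[0,0,0]}]'

```text
t: 96.7
ee_pos: [463.0, -346.2, 367.5]
orientation: [-3.142, 0.002, 0.0]
ft_force: [0.3, -0.2, 0.5]
width: 44.2
```

Emit:
send_rows --commands '[{"translation":[-0.1,-0.05,0.1],"twist":[0,0,0]},{"translation":[-0.2,-0.1,0.2],"twist":[0,0,0]},{"translation":[-0.3,-0.15,0.3],"twist":[0,0,0]},{"translation":[-0.4,-0.2,0.4],"twist":[0,0,0]},{"translation":[-0.5,-0.25,0.5],"twist":[0,0,0]},{"translation":[-0.6,-0.3,0.6],"twist":[0,0,0]},{"translation":[-0.6,-0.35,0.7],"twist":[0,0,0]},{"translation":[-0.6,-0.4,0.8],"twist":[0,0,0]},{"translation":[-0.6,-0.4,0.8],"twist":[0,0,0]},{"translation":[-0.6,-0.4,0.8],"twist":[0,0,0]}]'

```text
t: 97.7
ee_pos: [403.3, -386.2, 446.7]
orientation: [3.142, -0.002, 0.0]
ft_force: [0.1, -0.2, 0.3]
width: 44.1
```

```bash
python3 can.py side20
python3 - <<'E'
from h import *
s=snap('scene','sc20');d=load('side20')
cv2.imwrite('pics/m20.png',np.hstack([cv2.resize(s['img'][90:300,60:380],(400,262)),cv2.resize(d['img'][90:340,100:400],(400,262))])[:,:,::-1])
cv2.imwrite('pics/m20.png',cv2.resize(cv2.imread('pics/m20.png'),(800,524)))
E
```

```text
[(array([ 136,  268,   39,   45, 1298], dtype=int32), array([156.51617874, 288.98844376]))] [(array([ 136,  268,   39,   45, 1387], dtype=int32), array([156.72098053, 289.01586157]))]
[[0.41332853 0.29639943 0.        ]]
copper [(np.int32(28), array([287., 102.])), (np.int32(114), array([159., 290.]))]
```

Run:
```python
from h import *
np.set_printoptions(precision=1,suppress=True)
for a,b,box in(('side0','side20',(140,175,320,365)),('scene0','sc20',(222,262,115,150))):
    r=[]
    for f in(a,b):
        h=cv2.cvtColor(np.ascontiguousarray(load(f)['img']),cv2.COLOR_RGB2HSV);m=cv2.inRange(h,(6,150,60),(20,255,255))[box[0]:box[1],box[2]:box[3]]
        y,x=np.where(m);r.append((len(x),x.mean() if len(x) else 0,y.mean() if len(y) else 0))
    print(a,b,np.array(r))
# lid & pan now vs. earlier references
for a,b,bx in(('sc19','sc20',(240,290,215,262)),('sc14','sc20',(195,260,200,240)),('side7','side20',(190,240,215,285)),('side0','side20',(185,205,160,185))):
    g=[cv2.cvtColor(np.ascontiguousarray(load(f)['img'][bx[0]:bx[1],bx[2]:bx[3]]),cv2.COLOR_RGB2GRAY).astype(float) for f in(a,b)]
    print(a,b,'shift',cv2.phaseCorrelate(*g),'diff',abs(g[0]-g[1]).mean())
```

```text
side0 side20 [[216.   26.8  19.6]
 [219.   27.   19.5]]
scene0 sc20 [[244.   16.6  14.7]
 [249.   15.9  14.4]]
sc19 sc20 shift ((-0.20316079179918134, -0.12220450587094334), 1.0015330704539447) diff 0.9059574468085106
sc14 sc20 shift ((-0.016065269123163972, -0.00231484756375977), 1.0002025865646842) diff 1.6896153846153845
side7 side20 shift ((0.034941433494253715, 0.10883758176633052), 0.6717840434228407) diff 7.5845714285714285
side0 side20 shift ((0.4599238036360589, -0.029663057943709603), 1.018714788440515) diff 2.526
```

Probe, lid, pan and can are all where they should be. Handing in.

```bash
python3 -c "
from workcell import ctrl
print(ctrl.close_job())"
```

```text
the job is handed in; nothing more can be done
None
```

The whole job was carried out in the order asked, in about 98 s, and handed in.

- **Copper rivets:** all three went into the red can. The can stood where it started in every check, and copper showed inside it at the end.
- **Pan:** I tipped it to about 46°. The pointer met the red mark, and all five aluminium rivets were seen in the chest. It came back level until it pressed on its post.
- **Lid:** I lowered it shut. It pressed on the gasket at about 18 N, above the 1 to 6 N you give for the bar. The bar ended about 97 mm up.
- **Probe:** the tip ran front to back past both ends of the stretch at 25 mm/s, about 6 mm from the joint, with no contact force seen. The probe then went back in its rest.

**Final checks:** the images put the probe within a pixel of its starting place. The lid had not moved since closing, and the can was within half a millimetre of its start.

**Limits of the checks:**
- The last combined picture could not be viewed because the picture limit was reached, so the final state was checked only by numbers from the images.
- The image comparison for the pan's level was weak, with a correlation of about 0.67. It showed no real shift, and I also rely on the 12 N felt against the post.
- I did not check the drift, punch, offcut, snips and rivet set one by one. The arm never went down near them.

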